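# Clear the sweet-packing table and square up the cooling boards

### The job

Clear down the packing table: first put every broken sweet, from the boards and from the table, into the deep reject tub, and lay every whole round sweet flat on the floor of the shallow tray, none on top of another. Once all of that is done, tap the bare pile of thin boards from its open sides until all four are flush against both battens of the squaring corner, and then set the iron weight flat on the middle of the pile to keep the boards from warping. Leave the bowl, the film roll and the spatula where they are.

Things in the scene. Friction and masses are not known exactly. Their poses are not given: they have to be found in the camera images.
- tub: Reject tub: deep grey plastic box, 260 (x) x 180 (y) mm outside, walls 5 mm thick and 65 mm high, floor 5 mm thick, fixed. Origin under its centre on the table top; it stands left or right of the boards, tray on the other side.
- tray: Packing tray: shallow aluminium tray, 260 (x) x 180 (y) mm outside, walls 4 mm thick and 30 mm high, floor 4 mm thick, fixed. Origin under its centre on the table top.
- corner: Squaring corner: two dark wooden battens, 40 mm high and 26 mm thick, fixed to the table in an L. Origin at the inner corner on the table top; the far batten lies along its y (faces -x; runs from y = -244 to +26 mm), the left batten along its x (faces -y; runs from x = -170 to 0 mm). A squared pile fills x from -150 to 0 and y from -220 to 0 mm.
- pile_mid (a point): Point fixed to the squaring corner: the middle of the top face of the squared pile, 24 mm above the table, at x = -75, y = -110 mm in the corner's frame; axes as the corner's.
- board1: Thin plywood cooling board, 150 (x) x 220 (y) x 6 mm, about 120 g, number 1 from the bottom of the pile of four, loose, lying askew 10 to 40 mm short of the battens at the start. Slides on the others when its edge is pushed with a few newtons. Origin at the centre of its underside.
- board2: Thin plywood cooling board, 150 (x) x 220 (y) x 6 mm, about 120 g, number 2 from the bottom of the pile of four, loose, lying askew 10 to 40 mm short of the battens at the start. Slides on the others when its edge is pushed with a few newtons. Origin at the centre of its underside.
- board3: Thin plywood cooling board, 150 (x) x 220 (y) x 6 mm, about 120 g, number 3 from the bottom of the pile of four, loose, lying askew 10 to 40 mm short of the battens at the start. Slides on the others when its edge is pushed with a few newtons. Origin at the centre of its underside.
- board4: Thin plywood cooling board, 150 (x) x 220 (y) x 6 mm, about 120 g, number 4 from the bottom of the pile of four, loose, lying askew 10 to 40 mm short of the battens at the start. Slides on the others when its edge is pushed with a few newtons. Origin at the centre of its underside.
- broken1: One of three to five broken sweets (the others are absent): half of a round sweet, 90 x 45 x 22 mm, about 85 g, straight broken face at y = -22.5 mm, round side at +y; starts on the top board. Dark brown, with a few pale nuts. Origin at the middle of the piece (11 mm above what it lies on); z across the thickness, up at the start; x along its length, y across the 45 mm width, the one to grip.
- broken2: One of three to five broken sweets (the others are absent): half of a round sweet, 90 x 45 x 22 mm, about 85 g, straight broken face at y = -22.5 mm, round side at +y; starts on the top board. Dark brown, with a few pale nuts. Origin at the middle of the piece (11 mm above what it lies on); z across the thickness, up at the start; x along its length, y across the 45 mm width, the one to grip.
- broken3: One of three to five broken sweets (the others are absent): an angular six-sided chunk, 66 x 42 x 22 mm, about 70 g; starts on the table. Dark brown, with a few pale nuts. Origin at the middle of the piece (11 mm above what it lies on); z across the thickness, up at the start; x along its length, y across the 42 mm width, the one to grip.
- broken4: One of three to five broken sweets (the others are absent): an angular six-sided chunk, 66 x 42 x 22 mm, about 70 g; starts on the table. Dark brown, with a few pale nuts. Origin at the middle of the piece (11 mm above what it lies on); z across the thickness, up at the start; x along its length, y across the 42 mm width, the one to grip.
- broken5: One of three to five broken sweets (the others are absent): an angular six-sided chunk, 66 x 42 x 22 mm, about 70 g; starts on the table. Dark brown, with a few pale nuts. Origin at the middle of the piece (11 mm above what it lies on); z across the thickness, up at the start; x along its length, y across the 42 mm width, the one to grip.
- sweet1: One of two or three whole sweets (the other may be absent): dark brown round disc, 66 mm across and 22 mm thick, about 100 g, a few pale nuts on top, lying on the table. Origin at its centre, z along the disc's axis.
- sweet2: One of two or three whole sweets (the other may be absent): dark brown round disc, 66 mm across and 22 mm thick, about 100 g, a few pale nuts on top, lying on the table. Origin at its centre, z along the disc's axis.
- sweet3: One of two or three whole sweets (the other may be absent): dark brown round disc, 66 mm across and 22 mm thick, about 100 g, a few pale nuts on top, lying on the table. Origin at its centre, z along the disc's axis.
- weight: Dark cast-iron scale weight: hexagonal block, 60 mm across the flats, 26 mm high, about 0.45 to 0.7 kg, on the table on the left (+y) of the pile. Origin at its centre (13 mm above what it stands on), z up; one pair of flats faces +x and -x, the others lie 60 degrees on.
- bowl: Steel bowl of nuts, 140 mm across, 55 mm high, at the back of the table beyond the battens; not part of the job, leave it where it is. Origin at its underside.
- film: Roll of wrapping film, 80 mm thick, 200 mm long, lying, at the back of the table beyond the battens; not part of the job, leave it where it is. Origin at its underside.
- spatula: Spatula lying flat, at the back of the table beyond the battens; not part of the job, leave it where it is. Origin at its underside.

How it is judged:
On the way, in this order (a step that is already met when the one before it is completed fails the run):
1. every broken sweet is in the tub and every whole sweet lies flat on the floor of the tray (x of broken1 in the frame of tub between -0.125 and 0.125 m and y of broken1 in the frame of tub between -0.085 and 0.085 m and z of each of broken1, broken2, broken3, broken4, broken5 in the frame of tub below 0.065 m and x of broken2 in the frame of tub between -0.125 and 0.125 m and y of broken2 in the frame of tub between -0.085 and 0.085 m and x of broken3 in the frame of tub between -0.125 and 0.125 m and y of broken3 in the frame of tub between -0.085 and 0.085 m and x of broken4 in the frame of tub between -0.125 and 0.125 m and y of broken4 in the frame of tub between -0.085 and 0.085 m and x of broken5 in the frame of tub between -0.125 and 0.125 m and y of broken5 in the frame of tub between -0.085 and 0.085 m and x of sweet1 in the frame of tray between -0.126 and 0.126 m and y of sweet1 in the frame of tray between -0.086 and 0.086 m and z of each of sweet1, sweet2, sweet3 in the frame of tray below 0.024 m and (angle between sweet1's own z axis and vertical below 0.15 rad or angle between sweet1's own z axis and vertical above 2.99 rad) and x of sweet2 in the frame of tray between -0.126 and 0.126 m and y of sweet2 in the frame of tray between -0.086 and 0.086 m and (angle between sweet2's own z axis and vertical below 0.15 rad or angle between sweet2's own z axis and vertical above 2.99 rad) and x of sweet3 in the frame of tray between -0.126 and 0.126 m and y of sweet3 in the frame of tray between -0.086 and 0.086 m and (angle between sweet3's own z axis and vertical below 0.15 rad or angle between sweet3's own z axis and vertical above 2.99 rad)), for 0.2 s.
2. all four boards are flush against both battens, with the weight not yet on them (x of board1 in the frame of corner between -0.08 and -0.07 m and y of board1 in the frame of corner between -0.115 and -0.105 m and angle between the x axis of each of board1, board2, board3, board4 and the x axis of corner, either way round below 0.03 rad and angle between each of board1, board2, board3, board4's own z axis and vertical below 0.06 rad and x of board2 in the frame of corner between -0.08 and -0.07 m and y of board2 in the frame of corner between -0.115 and -0.105 m and x of board3 in the frame of corner between -0.08 and -0.07 m and y of board3 in the frame of corner between -0.115 and -0.105 m and x of board4 in the frame of corner between -0.08 and -0.07 m and y of board4 in the frame of corner between -0.115 and -0.105 m and horizontal distance between weight and pile_mid above 0.12 m), for 0.2 s.
At the end, for the whole second after the job is handed in: Broken sweets inside the tub, below its rim; whole ones flat (0.15 rad) on the tray's floor; each board within 5 mm of flush along both battens and 0.03 rad of square, flat; weight flat on the pile, within 40 mm of its middle; all at rest (all of step 1 and x of board1 in the frame of corner between -0.08 and -0.07 m and y of board1 in the frame of corner between -0.115 and -0.105 m and angle between the x axis of each of board1, board2, board3, board4 and the x axis of corner, either way round below 0.03 rad and angle between each of board1, board2, board3, board4's own z axis and vertical below 0.06 rad and x of board2 in the frame of corner between -0.08 and -0.07 m and y of board2 in the frame of corner between -0.115 and -0.105 m and x of board3 in the frame of corner between -0.08 and -0.07 m and y of board3 in the frame of corner between -0.115 and -0.105 m and x of board4 in the frame of corner between -0.08 and -0.07 m and y of board4 in the frame of corner between -0.115 and -0.105 m and horizontal distance between weight and pile_mid below 0.04 m and z of weight in the frame of pile_mid between 0.007 and 0.02 m and angle between weight's own z axis and vertical below 0.1 rad and linear speed of each of broken1, broken2, broken3, broken4, broken5, sweet1, sweet2, sweet3, board1, board2, board3, board4, weight below 0.02 m/s); the robot touches nothing.
It fails at once if the bowl is pushed more than 30 mm from its place (distance of bowl from where it was at the start of the episode above 0.03 m).
It fails at once if the film is pushed more than 30 mm from its place (distance of film from where it was at the start of the episode above 0.03 m).
It fails at once if the spatula is pushed more than 30 mm from its place (distance of spatula from where it was at the start of the episode above 0.03 m).
Of broken1, broken2, broken3, broken4, broken5 only 3 to 5 are there at a start; the rules pass over those that are not, and their reading is None.
Of sweet1, sweet2, sweet3 only 2 to 3 are there at a start; the rules pass over those that are not, and their reading is None.
At some moment in a run one of broken1, broken2, broken3, broken4, broken5, sweet1, sweet2, sweet3, weight may be knocked a few centimetres aside while the robot is not near it.
Once in a run the grip may slacken for a moment while it holds something.
It also fails if it takes over 210 s, if anything falls off the work surface, if the arm or the gripper's body presses on something with over 40 N, if the wrist force passes 120 N, or if a joint passes its speed limit or range.

### The arm

A 6-joint arm with a two-finger parallel gripper is mounted at the origin on the work surface. World frame = base frame: x ahead of the robot, y to its left, z up, the work surface at z = 0. Lengths are in m, angles in rad, forces in N, time in s.
With the tool pointing down it reaches from about 0.3 to 0.875 m from the base axis. Payload 6.4 kg.
Tool frame: the origin (TCP) lies on the centre line of the jaws, within the pads' length; the fingertips stand 22 mm ahead of it and the grasp point (between the pads) lies 3 mm ahead of it; z points along the fingers, y is the line along which they close (so a half turn about z gives the same grasp; the last joint's range is limited). The gripper opens to 85 mm and grips with 20 to 120 N. Pads are 22 mm wide; open, the fingers measure 114 mm over their backs; the gripper's body (76 mm by 85 mm) begins 54 mm behind the grasp point. The pads swing forward as they close: fully open they stand 13 mm farther back than shut.
Start: joints at [1.131, 0.181, 1.607, -0, 1.354, -0.206], TCP at [0.133, 0.559, 0.226] pointing down, gripper open.
Joint ranges: [-2.99, 2.99], [-0.89, 2.07], [0.3, 2.58], [-1.14, 4.28], [0, 2.63], [-3.12, 3.12]. Speed limits (rad/s): [2.57, 2.57, 3.01, 3.14, 3.14, 3.14].

### API

Orientations are given as a unit quaternion [w, x, y, z].
In Python, from bench import ctrl gives the robot as it stands. The module is installed in compiled form; this text tells all that it offers.
- The arm moves only by the tool servo_tool, never from a script. Its argument "commands" is a list of rows, each a list of 3 entries, a list of its own where there are three numbers: the shift along the tool's x, y, z in mm, then the turn about the tool's z in rad, then the finger opening in mm, from 0 to 85.4. In form: [[[dx, dy, dz], turn, jaw], ...]. A call has 1 to 20 rows; each row shifts and turns the commanded pose from where the row before left it, along the tool's axes as they then stand; what a row does not reach is not made up. A row lasts 1/8 s, in which the tool goes at most 62.5 mm and 10.7 degrees, less where a joint would pass 70% of its speed; a pose out of reach is approached as far as the arm can. A call with a gripper value outside its range is refused whole. The fingers move at their own pace and stop on an object; the grip force is fixed at half the most. Time passes only in rows, so rows that do not move let the fingers close. It gives the time, the measured TCP pose, the force, the opening and the grip force at its end, in the units of the state.
- ctrl.get_obs(): the state, without advancing time (a new reading comes with each control period).
- ctrl.camera(name): name is "side" or "top" or "wrist"; returns a dict with "color" (480x640x3 uint8, red, green, blue), "z_map" (480x640 float32, m along the optical axis (not along the pixel's ray), 0 where there is no reading), "fx", "fy", "cx", "cy" (pixels), "R" (3x3) and "t" (3): a world point X has camera coordinates R X + t. Camera axes: x right, y down, z forward; pixel columns grow to the right and rows downward; lengths in m; the calibration is good to about 2 mm. A picture is of the moment at which its call begins.
- ctrl.hand_in(): hands the job in; it is judged then, once.
The state is a dict: "time_s": time; "q": joint angles; "dq": joint speeds; "joint_efforts": joint torques, N m; "eef_pos": TCP position; "eef_rot": TCP orientation; "wrist_force": force on the tool from outside, world axes, zero at the start; "torque": the same for the moment, N m; "opening": opening from 0.0 (shut) to 1.0 (fully open); "grasp_force": force on a finger pad.
Only numpy, scipy, OpenCV 4.12 (cv2) and the standard library are available. Lean on these libraries where they do the work, as an engineer would, in place of code of your own. Each camera call takes 0.05 s, during which the arm holds its last target. There are 200 camera calls.

## Working session

There is one attempt and no reset: what is moved stays moved. The work goes in short steps, Python scripts to look and compute and a tool call to move; the robot and the scene stay as the last step left them, time stands still between calls to the robot, and variables do not carry over. Pictures are saved under pics/ and viewed, at most 14 in all, crops included, and the job is handed in when it is done.

Besides the shell and the picture viewer there is one more tool, called after "Call:" in YAML: its name, and indented under it one key for each argument. servo_tool: Moves the arm, as the interface text tells. Its arguments: {"type":"object","properties":{"commands":{"type":"array"}},"required":["commands"]}

```bash
mkdir -p pics; cat > h.py <<'E'
import numpy as np, cv2
from bench import ctrl
def world(c):
    z=c["z_map"]; v,u=np.mgrid[0:480,0:640]
    P=np.stack([(u-c["cx"])/c["fx"]*z,(v-c["cy"])/c["fy"]*z,z],-1)
    return (P-c["t"])@c["R"]   # R^T (P-t)
def snap(n,f):
    c=ctrl.camera(n); cv2.imwrite("pics/"+f,c["color"][:,:,::-1]); W=world(c); np.save("/tmp/"+n+".npy",W); return c,W
E
python3 - <<'E'
from h import *
c,W=snap("top","top0.png"); print(c["R"],c["t"],c["fx"],c["cx"],c["cy"])
o=ctrl.get_obs(); print(o)
E
```

```text
[[-0.01289431 -0.99991452  0.00216678]
 [-0.99459418  0.01260235 -0.10307081]
 [ 0.1030347  -0.00348409 -0.99467166]] [0.00521575 0.61154345 1.14383528] 473.04378067075527 318.44464041790656 236.5344583293185
{'time_s': 0.05, 'q': array([ 1.13069994e+00,  1.81540597e-01,  1.60797359e+00,  6.43452807e-06,
        1.35379355e+00, -2.06310896e-01]), 'dq': array([-0.0013811 ,  0.00015879, -0.00366126, -0.00065888,  0.0021754 ,
        0.00041471]), 'joint_efforts': array([ 7.60634248e-05, -4.46249342e+01, -3.52584493e+01, -3.64809157e-04,
        4.21093675e-03, -6.93766708e-06]), 'eef_pos': array([0.13295702, 0.55886093, 0.22550104]), 'eef_rot': array([-2.75339036e-04,  1.16627374e-01,  9.93175372e-01, -8.12143261e-04]), 'wrist_force': array([-0.56070707, -0.22297644,  0.33759617]), 'torque': array([ 0.00583122, -0.00364233,  0.01058853]), 'grasp_force': 0.0, 'opening': 1.0030461389052228}
```

View pics/top0.png

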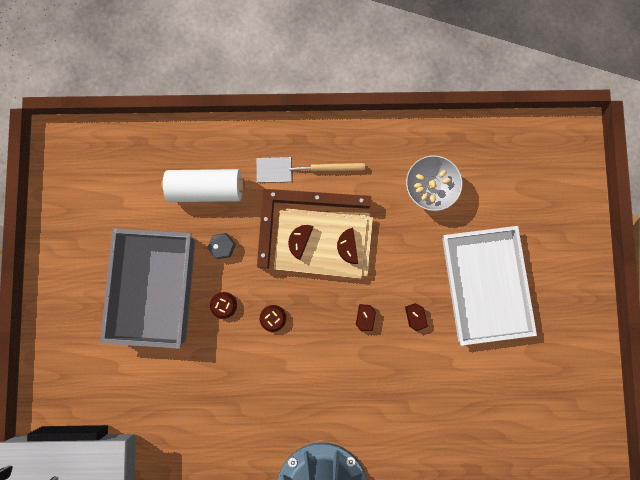

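The top view shows:
- tub at about (148,288) and tray at about (489,285)
- inner corner at about (275,208)
- half sweets on the boards at (300,242) and (347,246)
- chunks at (366,318) and (416,317)
- whole sweets at (223,305) and (273,318)
- weight at (222,246)

Next I'll measure all of these.

```bash
cat >> h.py <<'E'
def pieces(c,W,show=True):
    hsv=cv2.cvtColor(c["color"],cv2.COLOR_RGB2HSV); z=W[...,2]
    m=((hsv[...,2]<110)|(hsv[...,1]<70))&(z>0.012)&(z<0.06)&(W[...,0]>0.2)&(W[...,0]<0.75)
    m=cv2.morphologyEx(m.astype(np.uint8),cv2.MORPH_CLOSE,np.ones((5,5)))
    n,l,s,ce=cv2.connectedComponentsWithStats(m)
    for i in range(1,n):
        if s[i,4]<150: continue
        P=W[(l==i)&(z>0.012)]; zt=np.percentile(P[:,2],80); T=P[abs(P[:,2]-zt)<0.006]
        r=cv2.minAreaRect((T[:,:2]*1000).astype(np.float32))
        print(ce[i].round(),s[i,4],"ztop %.3f mean"%zt,(T.mean(0)*1000).round(),"rect c",np.round(r[0]),"size",np.round(r[1]),"ang",round(r[2]))
def yaw():
    q=ctrl.get_obs()["eef_rot"]; from scipy.spatial.transform import Rotation as Ro
    return Ro.from_quat([q[1],q[2],q[3],q[0]]).as_matrix()
def plan(x,y,a):
    """mm target of TCP, y axis heading a in deg: gives turn (rad) and shift after the turn"""
    R=yaw(); p=ctrl.get_obs()["eef_pos"]*1000; cur=np.degrees(np.arctan2(R[1,1],R[0,1]))
    d=(a-cur+90)%180-90; t=-np.radians(d); th=np.radians(cur+d)
    ty=np.array([np.cos(th),np.sin(th)]); tx=np.array([-ty[1],ty[0]])*np.sign(R[1,0]*R[0,1]-R[0,0]*R[1,1] or 1)
    tx=np.array([-ty[1],ty[0]])
    if np.dot(np.cross([*tx,0],[*ty,0]),[0,0,1])>0: tx=-tx
    D=np.array([x,y])-p[:2]
    print("at",p.round(1),"heading %.1f"%cur,"turn %.3f"%t,"dx %.1f dy %.1f"%(D@tx,D@ty),"q6 %.2f"%ctrl.get_obs()["q"][5])
E
python3 - <<'E'
from h import *
c=ctrl.camera("top");W=world(c); pieces(c,W)
for n,(u,v) in dict(tubTL=(113,230),tubTR=(191,235),tubBR=(181,346),tubBL=(103,341),trTL=(444,236),trTR=(519,228),trBR=(536,336),trBL=(462,344),cin=(273,207),farR=(370,207),leftB=(269,268),tbTL=(282,210),tbTR=(371,215),tbBR=(364,276),tbBL=(276,270),bowl=(434,183),table=(320,360)).items():
    print(n,(W[v,u]*1000).round())
plan(400,0,90)
I=cv2.resize(c["color"][180:345,200:440],None,fx=3.3,fy=3.3,interpolation=cv2.INTER_CUBIC); cv2.imwrite("pics/crop1.png",I[:,:,::-1])
E
```

```text
[437. 195.] 912 ztop 0.052 mean [ 704. -301.   53.] rect c [ 710. -288.] size [ 79. 137.] ang 0
[627. 284.] 4022 ztop 0.040 mean [ 494. -764.   38.] rect c [ 474. -766.] size [550.  37.] ang 0
[209. 197.] 394 ztop 0.058 mean [711. 269.  57.] rect c [710. 273.] size [ 42. 190.] ang 12
[ 10. 292.] 3973 ztop 0.038 mean [494. 759.  36.] rect c [476. 761.] size [ 37. 551.] ang 90
[297. 212.] 2020 ztop 0.042 mean [674.  53.  40.] rect c [626.   8.] size [269. 195.] ang 86
[299. 240.] 518 ztop 0.048 mean [602.  45.  46.] rect c [604.  48.] size [44. 87.] ang 68
[494. 287.] 1871 ztop 0.033 mean [ 484. -424.   31.] rect c [ 488. -422.] size [272. 191.] ang 7
[348. 247.] 528 ztop 0.048 mean [585. -74.  46.] rect c [585. -70.] size [87. 45.] ang 7
[140. 290.] 1874 ztop 0.059 mean [485. 441.  59.] rect c [492. 412.] size [192. 274.] ang 86
[221. 246.] 511 ztop 0.027 mean [593. 242.  25.] rect c [593. 242.] size [65. 60.] ang 45
[223. 305.] 557 ztop 0.023 mean [446. 236.  21.] rect c [447. 236.] size [62. 61.] ang 24
[416. 317.] 425 ztop 0.024 mean [ 411. -241.   23.] rect c [ 411. -242.] size [62. 42.] ang 11
[273. 318.] 554 ztop 0.024 mean [412. 114.  22.] rect c [412. 114.] size [61. 62.] ang 19
[365. 318.] 423 ztop 0.024 mean [ 411. -116.   22.] rect c [ 410. -116.] size [42. 64.] ang 78
tubTL [630. 492.  68.]
tubTR [624. 324.  -7.]
tubBR [345. 344.  -3.]
tubBL [367. 509.  65.]
trTL [ 609. -316.   27.]
trTR [ 630. -516.   -1.]
trBR [ 358. -544.   -1.]
trBL [ 345. -348.   33.]
cin [691. 112.   7.]
farR [ 689. -136.    2.]
leftB [536. 124.  -1.]
tbTL [681.  88.  24.]
tbTR [ 669. -138.   -1.]
tbBR [ 513. -117.   -1.]
tbBL [531. 106.   4.]
bowl [ 740. -291.   49.]
table [306.  -3.  -1.]
at [133.  558.9 225.6] heading 76.6 turn -0.234 dx -267.0 dy -558.9 q6 -0.21
```

View pics/crop1.png

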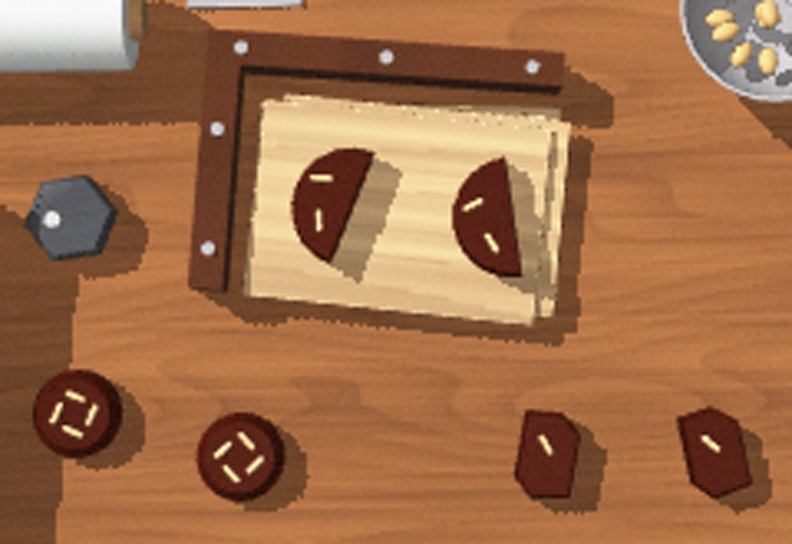

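The crop confirms two halves on the boards, two chunks and two whole sweets on the table, and the weight. The board pile is askew, short of both battens. All heights match the given sizes, so I'm going for the left sweet first.

Call:
servo_tool:
  commands:
    - [[-38,-24,5],0,85]
    - [[-38,-24,5],0,85]
    - [[-38,-24,5],0,85]
    - [[-38,-24,5],0,85]
    - [[-38,-24,5],0,85]
    - [[-38,-24,5],0,85]
    - [[-38,-24,5],0,85]
    - [[-38,-24,5],0,85]
    - [[-38,-24,5],0,85]
    - [[-38,-24,5],0,85]
    - [[0,0,50],0,85]
    - [[0,0,40],0,85]
    - [[0,0,20],0,85]
    - [[0,0,0],0,85]

```text
time_s: 1.85
eef_pos: [0.4454, 0.2373, 0.0644]
eef_rot: [-0.002, 0.117, 0.993, -0.001]
wrist_force: [-0.4, -0.0, -0.0]
opening: 0.993
grasp_force: 0.0
```

```bash
python3 - <<'E'
from h import *
plan(447,236,76.6)
c,W=snap("wrist","w1.png"); print((W[::60,::80,2]*1000).round())
E
```

```text
at [445.4 237.3  64.4] heading 76.6 turn -0.000 dx -1.8 dy -0.9 q6 -1.08
[[  1.   1.   2.   2.   1.   1.   0.  -0.]
 [  2.   1.   0.   1.  -0.   1.  27.   6.]
 [  2.   1.   0.   2.  -0.   1.  27.   7.]
 [  1.   1.   0.   1.   1.   2.  25.   6.]
 [  2.  23.  15.   2.  22. 213.  22.   6.]
 [  0.   1.   1.   1.  22.   1.  22.   5.]
 [  0.   1. 116.   1.   1.   1. 114.   5.]
 [  1. 142. 149.   9.   2.  20. 148. 140.]]
```

View pics/w1.png

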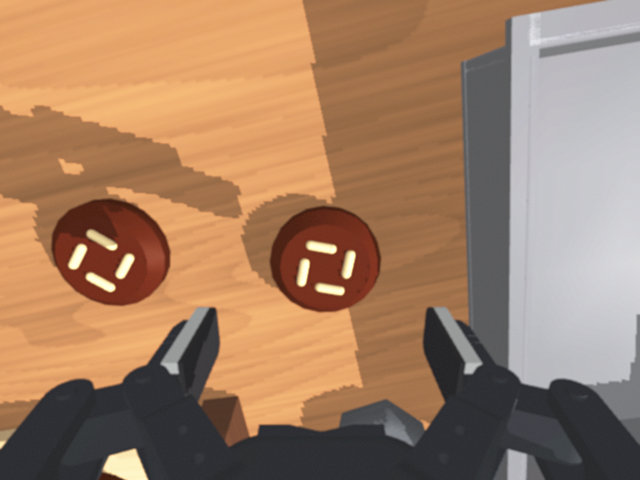

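The wrist view shows the sweet at (326,258), centred between the fingers. The tub is to the right and the other sweet to the left. I'll go down, grip and lift.

Call:
servo_tool:
  commands:
    - [[-1,-1,20],0,85]
    - [[0,0,10],0,85]
    - [[0,0,10],0,85]
    - [[0,0,0],0,60]
    - [[0,0,0],0,60]
    - [[0,0,0],0,60]
    - [[0,0,0],0,60]
    - [[0,0,0],0,60]

```text
time_s: 2.9
eef_pos: [0.4481, 0.2367, 0.0266]
eef_rot: [0.0, 0.117, 0.993, 0.0]
wrist_force: [0.6, -0.3, 0.7]
opening: 0.706
grasp_force: 0.0
```

```bash
python3 - <<'E'
from h import *
plan(447,236,76.6);o=ctrl.get_obs();print(o["opening"],o["grasp_force"],o["wrist_force"])
c=ctrl.camera("wrist");W=world(c)
# fingertip heights: lowest z on gripper pixels
m=(W[...,2]>0.0)&(W[...,2]<0.05); 
v=np.arange(290,400,10); print([(int(a),(W[a,180:260:10,2]*1000).round().tolist()) for a in v])
cv2.imwrite("pics/w2.png",c["color"][:,:,::-1])
E
```

```text
at [448.1 236.7  26.6] heading 76.6 turn 0.000 dx 0.9 dy -0.9 q6 -1.09
0.7058334640321665 0.0 [ 0.63332151 -0.30621636  0.74958315]
[(290, [1.0, 1.0, 2.0, 0.0, 1.0, 2.0, 1.0, 1.0]), (300, [-0.0, 0.0, 0.0, 2.0, 1.0, 1.0, 44.0, 39.0]), (310, [1.0, 1.0, 1.0, 2.0, 45.0, 52.0, 52.0, 40.0]), (320, [1.0, -0.0, 1.0, 52.0, 53.0, 59.0, 58.0, 41.0]), (330, [1.0, 1.0, 1.0, 58.0, 65.0, 66.0, 59.0, 42.0]), (340, [2.0, 1.0, 65.0, 66.0, 72.0, 70.0, 59.0, 44.0]), (350, [0.0, 79.0, 81.0, 78.0, 76.0, 74.0, 61.0, 0.0]), (360, [83.0, 85.0, 84.0, 83.0, 76.0, 75.0, 62.0, 1.0]), (370, [88.0, 88.0, 87.0, 88.0, 88.0, 74.0, 63.0, 1.0]), (380, [92.0, 91.0, 91.0, 91.0, 92.0, 75.0, 1.0, 1.0]), (390, [96.0, 96.0, 94.0, 101.0, 102.0, 100.0, 1.0, 0.0])]
```

View pics/w2.png

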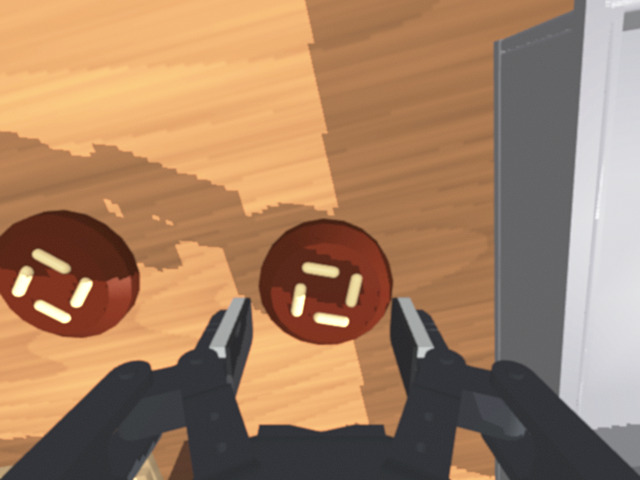

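The wrist view shows the pads at (240,310) and (400,310), and the sweet at (326,282) is not between them. I'm checking where the tips really are.

```bash
python3 - <<'E'
from h import *
c=ctrl.camera("wrist");W=world(c)*1000
for u,v in [(248,301),(240,304),(235,320),(225,345),(396,301),(405,305),(410,340),(326,282),(326,230)]: print(u,v,W[v,u].round())
print(-c["R"].T@c["t"],c["R"][2])
d=ctrl.camera("side");V=world(d)*1000; R=yaw(); p=ctrl.get_obs()["eef_pos"]*1000
L=(V-p)@R; m=(abs(L[...,1])<60)&(abs(L[...,0])<40)&(L[...,2]>-40)&(V[...,2]>4)&(L[...,2]<30)
for k in range(-40,31,5):
    s=m&(L[...,2]>=k)&(L[...,2]<k+5); q=L[s]
    print(k,s.sum(), q[:,:2].min(0).round() if len(q) else "",q[:,:2].max(0).round() if len(q) else "")
cv2.imwrite("pics/s1.png",d["color"][:,:,::-1])
E
```

```text
248 301 [433. 209.  42.]
240 304 [431. 208.  47.]
235 320 [431. 208.  59.]
225 345 [431. 208.  74.]
396 301 [445. 269.  45.]
405 305 [446. 271.  48.]
410 340 [446. 268.  70.]
326 282 [440. 241.  23.]
326 230 [417. 246.  18.]
[0.36836733 0.25560653 0.17500466] [ 0.31235104 -0.07438384 -0.94705009]
-40 27 [-11. -46.] [12. 37.]
-35 23 [-11. -48.] [ 7. 39.]
-30 28 [-11. -47.] [ 7. 34.]
-25 25 [-11. -49.] [ 7. 35.]
-20 19 [-11. -38.] [ 9. 34.]
-15 15 [ -9. -38.] [10. 35.]
-10 1 [  1. -30.] [  1. -30.]
-5 4 [-22. -19.] [5. 6.]
0 112 [-27. -31.] [30. 30.]
5 66 [-28. -36.] [35. 25.]
10 51 [-30. -34.] [32.  8.]
15 30 [-30. -33.] [29. 50.]
20 25 [-39. -60.] [39. 57.]
25 0  
30 0
```

View pics/s1.png

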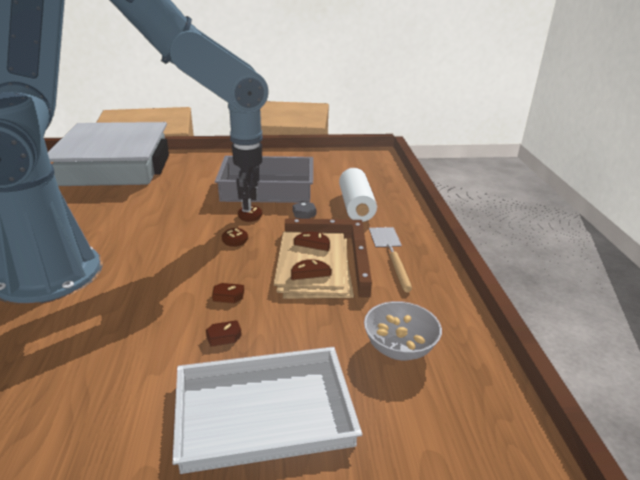

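Both the wrist and side cameras put the fingertips at z≈40 mm while the TCP reads 27 mm, so the real tips sit about 15 mm behind the reported TCP. I'll open and go down further, watching the force.

Call:
servo_tool:
  commands:
    - [[1,-1,0],0,85]
    - [[0,0,0],0,85]
    - [[0,0,0],0,85]
    - [[0,0,10],0,85]
    - [[0,0,10],0,85]
    - [[0,0,5],0,85]
    - [[0,0,0],0,85]

```text
time_s: 3.92
eef_pos: [0.4462, 0.2358, 0.0006]
eef_rot: [-0.001, 0.117, 0.993, -0.0]
wrist_force: [0.5, 0.2, -0.6]
opening: 0.991
grasp_force: 0.0
```

```bash
cat >> h.py <<'E'
def tips():
    c=ctrl.camera("wrist");W=world(c)*1000; R=yaw(); p=ctrl.get_obs()["eef_pos"]*1000; L=(W-p)@R
    for s in (-1,1):
        m=(L[...,1]*s>15)&(L[...,1]*s<62)&(abs(L[...,0])<14)&(W[...,2]>4)&(L[...,2]<30); v,u=np.where(m)
        print("tip",s,"min z",np.percentile(W[m][:,2],[0,1,3]).round() if m.any() else None)
    o=ctrl.get_obs(); print(p.round(1),o["wrist_force"].round(1),o["opening"],o["grasp_force"])
    return c,W
E
python3 - <<'E'
from h import *
c,W=tips()
for v in range(270,345,8): print(v,W[v,180:260:8,2].round())
E
```

```text
tip -1 min z [ 8. 17. 19.]
tip 1 min z [10. 17. 20.]
[446.6 235.9   1. ] [0.2 0.8 0.2] 0.997558588042287 0.0
270 [  2.   0.   1.   2.   1.   0.   2. 149.   0.   1.]
278 [1. 1. 1. 1. 1. 0. 1. 1. 1. 1.]
286 [ 1.  1.  1.  2.  2.  1. -1.  1.  1.  1.]
294 [0. 1. 1. 0. 2. 0. 1. 0. 1. 1.]
302 [1. 0. 1. 1. 1. 0. 1. 1. 1. 2.]
310 [ 0.  1. 26. 26. 24.  1.  1.  1.  1. 16.]
318 [ 0.  1. 31. 31. 26.  1.  0.  1.  0. 16.]
326 [ 31.  37.  36.  35.  26. 149.   0.   1.   1.   1.]
334 [41. 42. 42. 36. 28.  1.  1.  2.  1.  1.]
342 [46. 47. 44. 37. 29.  1.  1.  0.  1. -0.]
```

Call:
servo_tool:
  commands:
    - [[0,0,6],0,85]
    - [[0,0,6],0,85]
    - [[0,0,0],0,60]
    - [[0,0,0],0,60]
    - [[0,0,0],0,60]
    - [[0,0,0],0,60]
    - [[0,0,0],0,60]

```text
time_s: 4.85
eef_pos: [0.447, 0.236, -0.0105]
eef_rot: [0.0, 0.117, 0.993, 0.0]
wrist_force: [0.3, 0.1, 1.7]
opening: 0.754
grasp_force: 66.0
```

```bash
python3 - <<'E'
from h import *
tips()
E
```

```text
tip -1 min z [ 5. 12. 17.]
tip 1 min z [ 4. 12. 17.]
[447.  236.  -10.4] [ 0.9 -1.1  1.6] 0.7527750906412448 65.9741485118866
```

The sweet is gripped (64 mm opening, 66 N). Carrying it to the tray.

Call:
servo_tool:
  commands:
    - [[0,0,-50],-0.178,60]
    - [[0,0,-50],-0.178,60]
    - [[6,-47,0],0,60]
    - [[6,-47,0],0,60]
    - [[6,-47,0],0,60]
    - [[6,-47,0],0,60]
    - [[6,-47,0],0,60]
    - [[6,-47,0],0,60]
    - [[6,-47,0],0,60]
    - [[6,-47,0],0,60]
    - [[6,-47,0],0,60]
    - [[6,-47,0],0,60]
    - [[6,-47,0],0,60]
    - [[6,-47,0],0,60]
    - [[6,-47,0],0,60]
    - [[6,-47,0],0,60]
    - [[0,0,30],0,60]
    - [[0,0,20],0,60]
    - [[0,0,0],0,60]

```text
time_s: 7.28
eef_pos: [0.4423, -0.4249, 0.0367]
eef_rot: [-0.001, -0.061, 0.998, 0.002]
wrist_force: [0.4, -0.1, -1.3]
opening: 0.752
grasp_force: 66.8
```

```bash
python3 - <<'E'
from h import *
plan(443,-427,97); tips()
c=ctrl.camera("top");pieces(c,world(c))
E
```

```text
at [ 442.3 -424.9   36.7] heading 97.0 turn 0.000 dx -0.4 dy -2.1 q6 -2.65
tip -1 min z [51. 59. 64.]
tip 1 min z [51. 59. 64.]
[ 443.2 -425.9   38.3] [-0.3 -0.6 -1.5] 0.7548279208009355 66.78257703781128
[436. 195.] 944 ztop 0.052 mean [ 704. -300.   53.] rect c [ 710. -288.] size [137.  79.] ang 90
[627. 284.] 4027 ztop 0.040 mean [ 494. -764.   38.] rect c [ 474. -767.] size [551.  37.] ang 0
[209. 197.] 436 ztop 0.059 mean [710. 271.  58.] rect c [712. 276.] size [ 32. 190.] ang 8
[ 10. 292.] 3969 ztop 0.038 mean [492. 759.  36.] rect c [475. 762.] size [551.  35.] ang 0
[296. 212.] 1917 ztop 0.042 mean [673.  57.  40.] rect c [625.   8.] size [269. 195.] ang 86
[299. 240.] 515 ztop 0.048 mean [603.  46.  46.] rect c [604.  49.] size [44. 87.] ang 68
[483. 268.] 1226 ztop 0.033 mean [ 528. -398.   31.] rect c [ 488. -422.] size [272. 191.] ang 7
[348. 247.] 521 ztop 0.048 mean [585. -74.  46.] rect c [585. -71.] size [87. 44.] ang 7
[139. 290.] 1683 ztop 0.053 mean [490. 472.  53.] rect c [496. 411.] size [187. 260.] ang 85
[221. 246.] 510 ztop 0.027 mean [593. 242.  25.] rect c [594. 242.] size [59. 62.] ang 17
[273. 318.] 551 ztop 0.023 mean [412. 113.  22.] rect c [413. 114.] size [62. 61.] ang 7
[366. 317.] 420 ztop 0.024 mean [ 411. -116.   22.] rect c [ 411. -116.] size [42. 64.] ang 79
[416. 317.] 427 ztop 0.024 mean [ 411. -242.   22.] rect c [ 411. -242.] size [63. 43.] ang 12
```

Call:
servo_tool:
  commands:
    - [[0,0,20],0,60]
    - [[0,0,15],0,60]
    - [[0,0,8],0,60]
    - [[0,0,0],0,80]
    - [[0,0,0],0,80]
    - [[0,0,0],0,80]
    - [[0,0,-45],0,80]
    - [[0,0,-45],0,80]
    - [[-1,47,0],-0.07,85]
    - [[-1,47,0],0,85]
    - [[-1,47,0],0,85]
    - [[-1,46,0],0,85]
    - [[0,0,30],0,85]
    - [[0,0,30],0,85]
    - [[0,0,20],0,85]
    - [[0,0,9],0,85]
    - [[0,0,0],0,30]
    - [[0,0,0],0,30]
    - [[0,0,0],0,30]
    - [[0,0,0],0,30]

```text
time_s: 9.88
eef_pos: [0.416, -0.2435, -0.0013]
eef_rot: [0.001, -0.096, 0.995, -0.001]
wrist_force: [-0.9, 0.4, 5.2]
opening: 0.477
grasp_force: 61.5
```

```bash
cat >> h.py <<'E'
def tray(W):
    D=np.array([488,-422]);m=(W[...,0]>.34)&(W[...,0]<.63)&(W[...,1]<-.33)&(W[...,1]>-.52)&(W[...,2]>.018)&(W[...,2]<.03)
    n,l,s,ce=cv2.connectedComponentsWithStats(m.astype(np.uint8))
    for i in range(1,n):
        if s[i,4]>250: print("in tray",s[i,4],(W[l==i].mean(0)*1000).round(),(W[l==i].std(0)*1000).round(1))
E
python3 - <<'E'
from h import *
plan(411,-242,101); tips()
c=ctrl.camera("top");tray(world(c))
plan(492,412,86)
E
```

```text
at [ 416.  -243.5   -1.3] heading 101.0 turn 0.000 dx 4.6 dy 2.5 q6 -2.54
tip -1 min z [ 8. 18. 22.]
tip 1 min z [ 9. 18. 22.]
[ 416.  -243.6   -1.4] [-0.2  0.3  5.7] 0.47484006960155106 61.489376686513424
in tray 254 [ 514. -506.   25.] [71.7  8.2  3.6]
in tray 508 [ 442. -426.   25.] [16.6 16.3  2.7]
at [ 416.  -243.5   -1.4] heading 101.0 turn 0.262 dx -30.1 dy 659.2 q6 -2.54
```

The sweet lies flat in the tray and the chunk is gripped. Carrying the chunk to the tub.

Call:
servo_tool:
  commands:
    - [[0,0,-55],0.131,30]
    - [[0,0,-55],0.131,30]
    - [[3,47,0],0,30]
    - [[3,47,0],0,30]
    - [[3,47,0],0,30]
    - [[3,47,0],0,30]
    - [[3,47,0],0,30]
    - [[3,47,0],0,30]
    - [[3,47,0],0,30]
    - [[3,47,0],0,30]
    - [[3,47,0],0,30]
    - [[3,47,0],0,30]
    - [[3,47,0],0,30]
    - [[3,47,0],0,30]
    - [[3,47,0],0,30]
    - [[3,44,0],0,30]
    - [[0,0,40],0,30]
    - [[0,0,40],0,30]
    - [[0,0,0],0,30]

```text
time_s: 12.35
eef_pos: [0.4159, 0.4119, 0.0241]
eef_rot: [-0.003, 0.035, 0.999, -0.002]
wrist_force: [1.3, -0.3, -0.7]
opening: 0.479
grasp_force: 61.1
```

```bash
python3 - <<'E'
from h import *
plan(412,114,86); tips()
c=ctrl.camera("top");W=world(c);pieces(c,W);tray(W)
E
```

```text
at [415.9 411.9  24.1] heading 86.0 turn 0.000 dx -16.9 dy -297.5 q6 -0.92
tip -1 min z [4. 5. 5.]
tip 1 min z [4. 5. 5.]
[417.8 413.   26.5] [-0.4  0.  -0.1] 0.4722048378512937 61.12640429288149
[436. 195.] 913 ztop 0.051 mean [ 705. -300.   53.] rect c [ 710. -289.] size [ 79. 138.] ang 0
[627. 284.] 4019 ztop 0.040 mean [ 494. -764.   38.] rect c [ 475. -766.] size [ 36. 548.] ang 90
[210. 197.] 443 ztop 0.059 mean [713. 266.  58.] rect c [710. 274.] size [ 43. 191.] ang 12
[ 10. 292.] 3956 ztop 0.038 mean [493. 759.  36.] rect c [475. 762.] size [551.  37.] ang 0
[294. 212.] 1648 ztop 0.041 mean [673.  62.  40.] rect c [625.   9.] size [267. 194.] ang 86
[299. 240.] 518 ztop 0.048 mean [602.  47.  46.] rect c [603.  50.] size [44. 87.] ang 68
[495. 287.] 1850 ztop 0.033 mean [ 484. -425.   32.] rect c [ 488. -422.] size [272. 190.] ang 7
[124. 259.] 688 ztop 0.055 mean [564. 473.  55.] rect c [590. 446.] size [116. 220.] ang 37
[348. 247.] 520 ztop 0.048 mean [584. -74.  46.] rect c [584. -71.] size [87. 44.] ang 8
[221. 246.] 511 ztop 0.027 mean [593. 241.  25.] rect c [593. 241.] size [59. 65.] ang 9
[175. 307.] 637 ztop 0.049 mean [385. 400.  49.] rect c [419. 349.] size [ 78. 192.] ang 51
[491. 303.] 578 ztop 0.028 mean [ 441. -427.   26.] rect c [ 441. -428.] size [61. 62.] ang 28
[273. 318.] 556 ztop 0.023 mean [412. 114.  22.] rect c [412. 114.] size [60. 60.] ang 75
[366. 317.] 420 ztop 0.024 mean [ 411. -116.   22.] rect c [ 411. -117.] size [42. 64.] ang 79
in tray 516 [ 442. -426.   25.] [16.4 16.4  2.9]
```

Call:
servo_tool:
  commands:
    - [[0,0,0],0,70]
    - [[0,0,0],0,70]
    - [[0,0,0],0,70]
    - [[0,0,-45],0,85]
    - [[0,0,-45],0,85]
    - [[-2.5,-50,0],0,85]
    - [[-2.5,-50,0],0,85]
    - [[-2.5,-50,0],0,85]
    - [[-2.5,-50,0],0,85]
    - [[-2.5,-50,0],0,85]
    - [[-2,-49,0],0,85]
    - [[0,0,45],0,85]
    - [[0,0,45],0,85]
    - [[0,0,25],0,85]
    - [[0,0,14],0,85]
    - [[0,0,0],0,85]
    - [[0,0,0],0,60]
    - [[0,0,0],0,60]
    - [[0,0,0],0,60]
    - [[0,0,0],0,60]

```text
time_s: 14.95
eef_pos: [0.4138, 0.1145, -0.01]
eef_rot: [0.001, 0.035, 0.999, -0.0]
wrist_force: [-1.5, 0.1, 5.4]
opening: 0.752
grasp_force: 65.2
```

```bash
python3 - <<'E'
from h import *
tips(); plan(533,-417,97)
E
```

```text
tip -1 min z [ 5. 12. 17.]
tip 1 min z [ 6. 12. 17.]
[413.8 114.5 -10. ] [-1.8 -0.3  5.9] 0.7505930076181653 65.1755440235138
at [413.8 114.5 -10. ] heading 86.0 turn -0.192 dx -53.5 dy -542.1 q6 -1.51
```

Call:
servo_tool:
  commands:
    - [[0,0,-55],-0.096,60]
    - [[0,0,-55],-0.096,60]
    - [[-5,-49.5,0],0,60]
    - [[-5,-49.5,0],0,60]
    - [[-5,-49.5,0],0,60]
    - [[-5,-49.5,0],0,60]
    - [[-5,-49.5,0],0,60]
    - [[-5,-49.5,0],0,60]
    - [[-5,-49.5,0],0,60]
    - [[-5,-49,0],0,60]
    - [[-5,-49,0],0,60]
    - [[-5,-49,0],0,60]
    - [[-4,-49,0],0,60]
    - [[0,0,45],0,60]
    - [[0,0,35],0,60]
    - [[0,0,17],0,60]
    - [[0,0,7],0,60]
    - [[0,0,0],0,60]
    - [[0,0,0],0,80]
    - [[0,0,0],0,80]

```text
time_s: 17.5
eef_pos: [0.5329, -0.4182, -0.0041]
eef_rot: [0.001, -0.061, 0.998, -0.001]
wrist_force: [-0.0, -0.1, 0.2]
opening: 0.941
grasp_force: 0.0
```

```bash
python3 - <<'E'
from h import *
tips(); plan(411,-117,79); c=ctrl.camera("top");W=world(c);pieces(c,W);tray(W)
E
```

```text
tip -1 min z [4. 4. 5.]
tip 1 min z [4. 4. 5.]
[ 532.7 -418.    -4.5] [ 0.2 -0.1 -0.5] 0.93317848183746 0.0
at [ 532.7 -418.    -4.5] heading 97.0 turn 0.314 dx 176.9 dy 272.2 q6 -2.53
[436. 195.] 917 ztop 0.052 mean [ 704. -299.   53.] rect c [ 710. -288.] size [ 79. 137.] ang 0
[627. 284.] 4037 ztop 0.040 mean [ 494. -764.   38.] rect c [ 475. -767.] size [ 36. 549.] ang 90
[209. 197.] 410 ztop 0.058 mean [712. 271.  57.] rect c [709. 274.] size [ 38. 191.] ang 10
[ 10. 292.] 3950 ztop 0.038 mean [492. 759.  36.] rect c [476. 761.] size [552.  37.] ang 0
[292. 213.] 972 ztop 0.041 mean [670.  72.  40.] rect c [626.   8.] size [268. 192.] ang 87
[298. 240.] 518 ztop 0.048 mean [602.  48.  46.] rect c [603.  50.] size [44. 87.] ang 69
[468. 256.] 714 ztop 0.033 mean [ 557. -371.   32.] rect c [ 510. -418.] size [227. 189.] ang 6
[139. 291.] 1782 ztop 0.056 mean [484. 456.  57.] rect c [492. 413.] size [191. 274.] ang 86
[348. 247.] 519 ztop 0.048 mean [584. -74.  46.] rect c [585. -71.] size [87. 43.] ang 8
[221. 246.] 512 ztop 0.027 mean [593. 242.  25.] rect c [595. 241.] size [59. 65.] ang 69
[365. 318.] 419 ztop 0.024 mean [ 410. -116.   22.] rect c [ 410. -117.] size [42. 63.] ang 79
[152. 319.] 466 ztop 0.028 mean [415. 410.  26.] rect c [414. 410.] size [43. 64.] ang 85
```

Call:
servo_tool:
  commands:
    - [[0,0,-50],0,85]
    - [[0,0,-50],0.157,85]
    - [[0,0,0],0.157,85]
    - [[25,39,0],0,85]
    - [[25,39,0],0,85]
    - [[25,39,0],0,85]
    - [[25,39,0],0,85]
    - [[25,39,0],0,85]
    - [[25,39,0],0,85]
    - [[26,38,0],0,85]
    - [[0,0,40],0,85]
    - [[0,0,30],0,85]
    - [[0,0,20],0,85]
    - [[0,0,9],0,85]
    - [[0,0,0],0,85]
    - [[0,0,0],0,30]
    - [[0,0,0],0,30]
    - [[0,0,0],0,30]
    - [[0,0,0],0,30]
    - [[0,0,0],0,30]

```text
time_s: 20.1
eef_pos: [0.412, -0.1173, -0.0037]
eef_rot: [0.001, 0.096, 0.995, -0.0]
wrist_force: [-2.0, 0.8, 6.4]
opening: 0.48
grasp_force: 61.3
```

```bash
python3 - <<'E'
from h import *
tips(); plan(480,413,86); c=ctrl.camera("top");W=world(c);tray(W)
E
```

```text
tip -1 min z [ 6. 16. 22.]
tip 1 min z [ 6. 16. 22.]
[ 412.  -117.3   -3.7] [-0.5  0.8  6.3] 0.47952506294069547 61.304277554154396
at [ 412.  -117.3   -3.7] heading 79.0 turn -0.122 dx -30.8 dy 533.8 q6 -1.94
in tray 496 [ 532. -418.   25.] [16.4 16.3  2.8]
in tray 517 [ 442. -426.   25.] [16.3 16.5  2.8]
```

Call:
servo_tool:
  commands:
    - [[0,0,-55],-0.061,30]
    - [[0,0,-55],-0.061,30]
    - [[-4,48.5,0],0,30]
    - [[-4,48.5,0],0,30]
    - [[-4,48.5,0],0,30]
    - [[-4,48.5,0],0,30]
    - [[-4,48.5,0],0,30]
    - [[-4,48.5,0],0,30]
    - [[-4,48.5,0],0,30]
    - [[-4,48.5,0],0,30]
    - [[-3,48.5,0],0,30]
    - [[-3,48.5,0],0,30]
    - [[-3,49,0],0,30]
    - [[0,0,40],0,30]
    - [[0,0,40],0,30]
    - [[0,0,0],0,30]
    - [[0,0,0],0,70]
    - [[0,0,0],0,70]
    - [[0,0,0],0,70]
    - [[0,0,-30],0,70]

```text
time_s: 22.7
eef_pos: [0.488, 0.4119, 0.0542]
eef_rot: [-0.002, 0.035, 0.999, -0.001]
wrist_force: [0.5, 0.0, 1.0]
opening: 0.819
grasp_force: 0.0
```

```bash
python3 - <<'E'
from h import *
tips(); plan(603,50,69); c=ctrl.camera("top");W=world(c);pieces(c,W)
E
```

```text
tip -1 min z [67. 72. 76.]
tip 1 min z [67. 72. 77.]
[491.3 414.   60.1] [2.9 2.  2.4] 0.8189446921829131 0.0
at [491.3 414.   60.1] heading 86.0 turn 0.297 dx -234.8 dy -299.8 q6 -0.99
[436. 195.] 911 ztop 0.052 mean [ 704. -299.   53.] rect c [ 710. -289.] size [ 79. 138.] ang 0
[627. 284.] 4021 ztop 0.040 mean [ 495. -764.   38.] rect c [ 475. -766.] size [550.  37.] ang 0
[211. 197.] 432 ztop 0.059 mean [712. 261.  58.] rect c [708. 273.] size [ 41. 191.] ang 12
[ 10. 292.] 3968 ztop 0.038 mean [492. 759.  36.] rect c [476. 761.] size [551.  36.] ang 0
[294. 212.] 1277 ztop 0.042 mean [674.  64.  40.] rect c [625.   9.] size [268. 193.] ang 86
[298. 241.] 519 ztop 0.048 mean [602.  48.  46.] rect c [603.  52.] size [44. 87.] ang 69
[494. 286.] 1856 ztop 0.033 mean [ 484. -424.   31.] rect c [ 488. -422.] size [273. 190.] ang 6
[158. 274.] 993 ztop 0.055 mean [545. 423.  57.] rect c [495. 411.] size [190. 268.] ang 86
[348. 247.] 521 ztop 0.048 mean [583. -74.  46.] rect c [583. -71.] size [85. 44.] ang 8
[221. 246.] 509 ztop 0.027 mean [593. 242.  26.] rect c [593. 241.] size [59. 65.] ang 9
[486. 267.] 559 ztop 0.028 mean [ 532. -419.   26.] rect c [ 532. -420.] size [60. 62.] ang 87
[491. 303.] 578 ztop 0.028 mean [ 442. -427.   27.] rect c [ 442. -427.] size [60. 61.] ang 65
[152. 314.] 605 ztop 0.028 mean [423. 410.  27.] rect c [431. 410.] size [44. 97.] ang 89
```

Call:
servo_tool:
  commands:
    - [[0,0,-30],0.1485,85]
    - [[0,0,-30],0.1485,85]
    - [[-29.5,-37.5,0],0,85]
    - [[-29.5,-37.5,0],0,85]
    - [[-29.5,-37.5,0],0,85]
    - [[-29.5,-37.5,0],0,85]
    - [[-29.5,-37.5,0],0,85]
    - [[-29.5,-37.5,0],0,85]
    - [[-29,-37,0],0,85]
    - [[-29,-37,0],0,85]
    - [[0,0,30],0,85]
    - [[0,0,20],0,85]
    - [[0,0,0],0,85]
    - [[0,0,0],0,85]

```text
time_s: 24.55
eef_pos: [0.6019, 0.0502, 0.066]
eef_rot: [0.0, 0.182, 0.983, 0.0]
wrist_force: [-0.5, 0.3, 1.2]
opening: 0.996
grasp_force: 0.0
```

```bash
python3 - <<'E'
from h import *
tips(); plan(603,51,69)
c=ctrl.camera("wrist");W=world(c);z=W[...,2];m=(z>.035)&(z<.052)&(c["color"].sum(2)<200)&(W[...,1]>0)&(W[...,1]<.11);r=cv2.minAreaRect((W[m][:,:2]*1000).astype(np.float32));print(m.sum(),r,W[m].mean(0))
E
```

```text
tip -1 min z [42. 46. 88.]
tip 1 min z [43. 46. 47.]
[602.3  50.2  66.4] [ 0.  -0.  -0.4] 0.9993075718375397 0.0
at [602.3  50.2  66.4] heading 69.0 turn 0.001 dx -0.4 dy 1.1 q6 -1.32
10675 ((639.7050170898438, 64.29569244384766), (87.67456817626953, 154.88430786132812), 72.99732971191406) [0.60751542 0.05221727 0.0457575 ]
```

Call:
servo_tool:
  commands:
    - [[0,1,20],0,85]
    - [[0,0,15],0,85]
    - [[0,0,8],0,85]
    - [[0,0,0],0,85]
    - [[0,0,0],0,32]
    - [[0,0,0],0,32]
    - [[0,0,0],0,32]
    - [[0,0,0],0,32]
    - [[0,0,0],0,32]
    - [[0,0,-40],0,32]
    - [[0,0,-40],0,32]
    - [[0,0,-20],0,32]
    - [[0,0,0],0,32]

```text
time_s: 26.28
eef_pos: [0.6028, 0.0504, 0.1236]
eef_rot: [0.001, 0.182, 0.983, 0.0]
wrist_force: [0.0, -1.2, -1.5]
opening: 0.502
grasp_force: 61.4
```

```bash
python3 - <<'E'
from h import *
tips(); plan(540,412,86); c=ctrl.camera("top");W=world(c);pieces(c,W)
E
```

```text
tip -1 min z [135. 143. 147.]
tip 1 min z [132. 142. 146.]
[601.7  50.5 121.9] [ 0.4 -0.5 -1.4] 0.5005903095838853 61.42707332968712
at [601.7  50.5 121.9] heading 69.0 turn -0.297 dx 86.8 dy 356.3 q6 -1.32
[437. 195.] 894 ztop 0.052 mean [ 704. -300.   53.] rect c [ 710. -289.] size [ 79. 137.] ang 0
[627. 284.] 4039 ztop 0.040 mean [ 495. -764.   38.] rect c [ 475. -766.] size [ 36. 549.] ang 90
[208. 197.] 386 ztop 0.058 mean [710. 275.  57.] rect c [709. 276.] size [ 31. 189.] ang 8
[ 10. 292.] 3952 ztop 0.037 mean [492. 759.  36.] rect c [475. 762.] size [551.  36.] ang 0
[347. 203.] 170 ztop 0.041 mean [697. -71.  40.] rect c [701. -79.] size [104.  23.] ang 85
[495. 286.] 1867 ztop 0.033 mean [ 485. -425.   31.] rect c [ 488. -421.] size [272. 190.] ang 6
[348. 248.] 527 ztop 0.048 mean [583. -74.  46.] rect c [583. -71.] size [86. 44.] ang 9
[139. 290.] 1708 ztop 0.054 mean [489. 466.  54.] rect c [492. 413.] size [191. 268.] ang 85
[221. 246.] 511 ztop 0.027 mean [594. 242.  25.] rect c [593. 242.] size [59. 64.] ang 12
[486. 267.] 557 ztop 0.028 mean [ 531. -419.   26.] rect c [ 532. -420.] size [59. 62.] ang 24
[152. 304.] 957 ztop 0.028 mean [451. 410.  26.] rect c [452. 409.] size [ 45. 134.] ang 89
[491. 303.] 579 ztop 0.028 mean [ 442. -427.   27.] rect c [ 442. -428.] size [63. 60.] ang 50
```

Call:
servo_tool:
  commands:
    - [[0,0,0],-0.1485,32]
    - [[0,0,0],-0.1485,32]
    - [[8.5,45,0],0,32]
    - [[8.5,45,0],0,32]
    - [[8.5,45,0],0,32]
    - [[8.5,45,0],0,32]
    - [[8.5,45,0],0,32]
    - [[8,45,0],0,32]
    - [[8,44,0],0,32]
    - [[8,44,0],0,32]
    - [[0,0,45],0,32]
    - [[0,0,40],0,32]
    - [[0,0,17],0,32]
    - [[0,0,0],0,32]
    - [[0,0,0],0,70]
    - [[0,0,0],0,70]
    - [[0,0,0],0,70]
    - [[0,0,-50],0,80]
    - [[0,0,-50],0,85]
    - [[0,0,0],0,85]

```text
time_s: 28.88
eef_pos: [0.564, 0.4141, 0.1272]
eef_rot: [0.005, 0.035, 0.999, 0.003]
wrist_force: [1.2, 0.1, 0.1]
opening: 0.996
grasp_force: 0.0
```

```bash
python3 - <<'E'
from h import *
tips(); plan(583,-72,98); c=ctrl.camera("top");W=world(c);pieces(c,W)
E
```

```text
tip -1 min z [145. 149. 154.]
tip 1 min z [145. 150. 154.]
[562.3 413.2 124. ] [-0.7 -0.1  0. ] 0.996805160636721 0.0
at [562.3 413.2 124. ] heading 86.0 turn -0.209 dx 47.1 dy -483.4 q6 -1.04
[436. 195.] 923 ztop 0.051 mean [ 706. -299.   52.] rect c [ 710. -289.] size [ 79. 138.] ang 0
[627. 285.] 4041 ztop 0.040 mean [ 494. -764.   38.] rect c [ 475. -767.] size [549.  37.] ang 0
[210. 197.] 424 ztop 0.058 mean [713. 265.  57.] rect c [709. 273.] size [ 43. 191.] ang 12
[  9. 298.] 3295 ztop 0.038 mean [479. 760.  36.] rect c [475. 762.] size [552.  36.] ang 0
[293. 211.] 1233 ztop 0.041 mean [676.  66.  40.] rect c [626.  10.] size [266. 193.] ang 86
[494. 286.] 1893 ztop 0.033 mean [ 485. -426.   31.] rect c [ 488. -422.] size [273. 191.] ang 7
[145. 235.] 154 ztop 0.060 mean [622. 439.  60.] rect c [623. 415.] size [144.  13.] ang 86
[348. 248.] 522 ztop 0.048 mean [582. -74.  46.] rect c [582. -71.] size [88. 44.] ang 8
[221. 246.] 510 ztop 0.027 mean [593. 242.  25.] rect c [593. 242.] size [59. 64.] ang 66
[178. 303.] 648 ztop 0.060 mean [445. 337.  61.] rect c [459. 332.] size [111. 268.] ang 61
[153. 294.] 1232 ztop 0.030 mean [466. 408.  27.] rect c [492. 410.] size [ 45. 218.] ang 89
[486. 267.] 561 ztop 0.028 mean [ 531. -419.   26.] rect c [ 532. -420.] size [62. 62.] ang 17
[491. 303.] 583 ztop 0.028 mean [ 442. -427.   26.] rect c [ 442. -427.] size [61. 62.] ang 26
```

Call:
servo_tool:
  commands:
    - [[0,0,0],-0.1045,85]
    - [[0,0,0],-0.1045,85]
    - [[4.5,-44,0],0,85]
    - [[4.5,-44,0],0,85]
    - [[4.5,-44,0],0,85]
    - [[4.5,-44,0],0,85]
    - [[4.5,-44,0],0,85]
    - [[4.5,-44,0],0,85]
    - [[4.5,-44,0],0,85]
    - [[4.5,-44,0],0,85]
    - [[4,-44,0],0,85]
    - [[4,-44,0],0,85]
    - [[4,-43,0],0,85]
    - [[0,0,40],0,85]
    - [[0,0,20],0,85]
    - [[0,0,0],0,85]
    - [[0,0,0],0,85]

```text
time_s: 31.1
eef_pos: [0.5805, -0.0722, 0.0609]
eef_rot: [0.0, -0.07, 0.998, -0.0]
wrist_force: [0.2, 0.1, 0.1]
opening: 0.994
grasp_force: 0.0
```

```bash
python3 - <<'E'
from h import *
tips(); plan(582,-72,98)
E
```

```text
tip -1 min z [43. 46. 47.]
tip 1 min z [34. 46. 47.]
[580.9 -72.4  61.5] [-0.1  0.5 -0.7] 0.9959462495260856 0.0
at [580.9 -72.4  61.5] heading 98.0 turn 0.001 dx -1.1 dy 0.2 q6 -2.04
```

Call:
servo_tool:
  commands:
    - [[-1,0,20],0,85]
    - [[0,0,12],0,85]
    - [[0,0,7],0,85]
    - [[0,0,0],0,85]
    - [[0,0,0],0,32]
    - [[0,0,0],0,32]
    - [[0,0,0],0,32]
    - [[0,0,0],0,32]
    - [[0,0,0],0,32]
    - [[0,0,-40],0,32]
    - [[0,0,-40],0,32]
    - [[0,0,-20],0,32]
    - [[0,0,0],0,32]

```text
time_s: 32.78
eef_pos: [0.5821, -0.0728, 0.1229]
eef_rot: [0.001, -0.07, 0.998, -0.001]
wrist_force: [-0.2, -0.5, -1.4]
opening: 0.506
grasp_force: 61.4
```

```bash
python3 - <<'E'
from h import *
tips(); plan(460,411,86)
E
```

```text
tip -1 min z [134. 143. 147.]
tip 1 min z [128. 140. 146.]
[581.  -72.5 121.3] [ 0.3 -0.2 -1.2] 0.5005081298154795 61.364703476428986
at [581.  -72.5 121.3] heading 98.0 turn 0.209 dx 154.4 dy 473.9 q6 -2.04
```

Call:
servo_tool:
  commands:
    - [[0,0,0],0.1045,32]
    - [[0,0,0],0.1045,32]
    - [[14,43,0],0,32]
    - [[14,43,0],0,32]
    - [[14,43,0],0,32]
    - [[14,43,0],0,32]
    - [[14,43,0],0,32]
    - [[14,43,0],0,32]
    - [[14,43,0],0,32]
    - [[14,43,0],0,32]
    - [[14,43,0],0,32]
    - [[14,43,0],0,32]
    - [[14,43,0],0,32]
    - [[0,0,45],0,32]
    - [[0,0,42],0,32]
    - [[0,0,0],0,32]
    - [[0,0,0],0,70]
    - [[0,0,0],0,70]
    - [[0,0,0],0,70]
    - [[0,0,-50],0,70]

```text
time_s: 35.33
eef_pos: [0.4576, 0.4081, 0.0814]
eef_rot: [-0.003, 0.035, 0.999, -0.002]
wrist_force: [0.5, 0.6, 0.3]
opening: 0.822
grasp_force: 0.0
```

Call:
servo_tool:
  commands:
    - [[0,0,-50],0,60]
    - [[30,0,-50],0,40]
    - [[40,0,-30],0,20]
    - [[40,0,0],0,0]
    - [[40,0,0],0,0]
    - [[0,0,0],0,0]
    - [[0,0,0],0,0]

```text
time_s: 36.2
eef_pos: [0.3114, 0.4207, 0.2152]
eef_rot: [0.001, 0.035, 0.999, 0.001]
wrist_force: [-0.2, -0.4, -0.6]
opening: -0.001
grasp_force: 0.0
```

```bash
python3 - <<'E'
from h import *
tips(); plan(500,0,90); c,W=snap("top","top2.png");pieces(c,W);tray(W)
I=cv2.resize(c["color"][180:360,80:390],None,fx=2.58,fy=2.58,interpolation=cv2.INTER_CUBIC); cv2.imwrite("pics/crop2.png",I[:,:,::-1])
E
```

```text
tip -1 min z [261. 267. 271.]
tip 1 min z [261. 267. 271.]
[311.7 420.6 215. ] [0.4 0.1 0. ] -0.0013531695618298899 0.0
at [311.7 420.6 215. ] heading 86.0 turn -0.070 dx -188.3 dy -420.6 q6 -0.79
[436. 195.] 912 ztop 0.051 mean [ 704. -298.   53.] rect c [ 710. -288.] size [138.  78.] ang 90
[627. 284.] 4059 ztop 0.040 mean [ 495. -764.   38.] rect c [ 475. -766.] size [549.  37.] ang 0
[211. 197.] 429 ztop 0.059 mean [713. 262.  58.] rect c [708. 273.] size [ 43. 190.] ang 13
[ 10. 280.] 3558 ztop 0.038 mean [514. 760.  36.] rect c [501. 761.] size [499.  36.] ang 0
[297. 212.] 2014 ztop 0.042 mean [675.  53.  40.] rect c [625.   8.] size [269. 195.] ang 86
[155. 277.] 2168 ztop 0.048 mean [488. 474.  49.] rect c [492. 410.] size [178. 251.] ang 86
[495. 287.] 1858 ztop 0.033 mean [ 484. -425.   31.] rect c [ 488. -422.] size [273. 191.] ang 7
[153. 292.] 1431 ztop 0.049 mean [468. 401.  48.] rect c [483. 403.] size [ 45. 135.] ang 87
[486. 267.] 559 ztop 0.028 mean [ 532. -419.   26.] rect c [ 531. -420.] size [60. 60.] ang 89
[491. 303.] 577 ztop 0.028 mean [ 442. -427.   26.] rect c [ 441. -427.] size [62. 63.] ang 52
in tray 497 [ 532. -418.   25.] [16.3 16.3  2.7]
in tray 511 [ 442. -426.   25.] [16.7 16.3  2.6]
```

View pics/crop2.png

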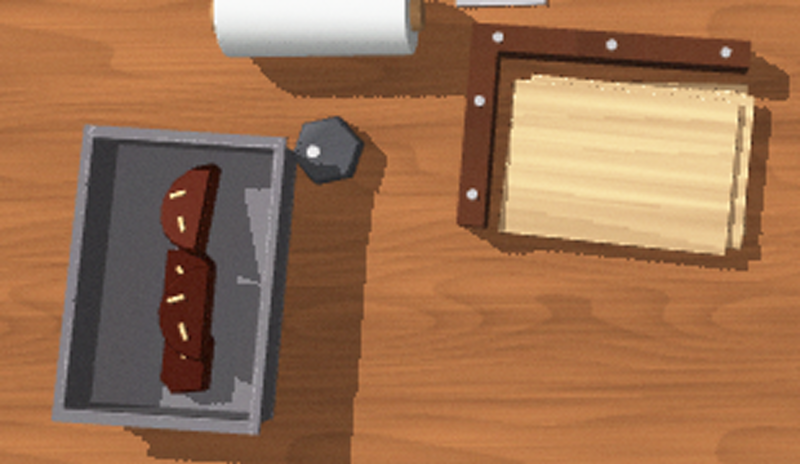

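The crop shows:
- All four broken pieces are in the tub, and both sweets lie flat in the tray.
- The weight has been knocked and is now at about (208,238), beside the tub.
- The board pile is bare.

Now I'll fit the corner and the board edges.

```bash
cat >> h.py <<'E'
from scipy.optimize import minimize
def corner(W):
    z=W[...,2];m=(z>.035)&(z<.045)&(W[...,0]>.5)&(W[...,0]<.74)&(W[...,1]>-.17)&(W[...,1]<.16)
    P=W[m][:,:2]*1000
    def sd(p):
        a=p[2];Q=(P-p[:2])@np.array([[np.cos(a),-np.sin(a)],[np.sin(a),np.cos(a)]])
        x,y=Q[:,0],Q[:,1]
        f=lambda x0,x1,y0,y1: np.hypot(np.maximum(np.maximum(x0-x,x-x1),0),np.maximum(np.maximum(y0-y,y-y1),0))
        d=np.minimum(f(0,26,-244,26),f(-170,26,0,26))
        return np.minimum(d,6).mean()
    best=min((minimize(sd,[x,y,a],method="Nelder-Mead") for x in (685,695) for y in (105,115) for a in (-.04,-.08)),key=lambda r:r.fun)
    return best.x,best.fun,len(P)
def incorner(W,p):
    a=p[2];Q=W*1000.0; r=Q.copy(); d=Q[...,:2]-p[:2]
    r[...,0]=d[...,0]*np.cos(a)+d[...,1]*np.sin(a); r[...,1]=-d[...,0]*np.sin(a)+d[...,1]*np.cos(a); return r
def edges(W,p):
    r=incorner(W,p); x,y,z=r[...,0],r[...,1],r[...,2]
    for lo,hi in ((21,29),(14,20),(8,14),(3,8)):
        m=(x>-220)&(x<-2)&(y>-275)&(y<-2)&(z>lo)&(z<hi)
        if m.sum()>100 and lo==21: print("top rect",cv2.minAreaRect(r[m][:,:2].astype(np.float32)))
    def prof(sel,k,sgn):
        return round(float(np.percentile(sgn*r[sel][:,k],98)*sgn),1) if sel.sum()>5 else None
    t=(z>3)&(z<30)&(x<-1)&(y<-1)&(x>-220)&(y>-280); top=(z>20)&t
    for n,s in (("any",t),("top",top)):
        print(n,"near x at y",[(yy,prof(s&(abs(y-yy)<8),0,-1)) for yy in (-30,-70,-110,-150,-190)],"far",[(yy,prof(s&(abs(y-yy)<8),0,1)) for yy in (-30,-110,-190)])
        print(n,"right y at x",[(xx,prof(s&(abs(x-xx)<8),1,-1)) for xx in (-30,-75,-120)],"left",[(xx,prof(s&(abs(x-xx)<8),1,1)) for xx in (-30,-75,-120)])
def cw(p,x,y):
    a=p[2]; return p[0]+x*np.cos(a)-y*np.sin(a),p[1]+x*np.sin(a)+y*np.cos(a)
E
python3 - <<'E'
from h import *
W=world(ctrl.camera("top")); p,f,n=corner(W); print(p,f,n); edges(W,p)
h=np.degrees(p[2])
plan(*cw(p,-215,-110),90+h); print(cw(p,-215,-110))
m=(W[...,2]>.015)&(W[...,2]<.035)&(W[...,0]>.54)&(W[...,0]<.67)&(W[...,1]>.18)&(W[...,1]<.33); print((W[m].mean(0)*1000).round(),m.sum(),cv2.minAreaRect((W[m][:,:2]*1000).astype(np.float32)))
E
```

```text
[ 7.05623903e+02  1.10781600e+02 -8.14020994e-02] 0.006874018293761846 1832
top rect ((-99.3794174194336, -132.37432861328125), (234.0916290283203, 156.5326690673828), 88.06163024902344)
any near x at y [(-30, -173.5), (-70, -195.7), (-110, -192.2), (-150, -181.5), (-190, -187.8)] far [(-30, -24.7), (-110, -21.5), (-190, -16.3)]
any right y at x [(-30, -250.2), (-75, -249.8), (-120, -245.3)] left [(-30, -19.9), (-75, -19.4), (-120, -19.0)]
top near x at y [(-30, -171.2), (-70, -171.3), (-110, -173.2), (-150, -175.1), (-190, -176.6)] far [(-30, -27.3), (-110, -28.2), (-190, -31.9)]
top right y at x [(-30, -237.5), (-75, -234.3), (-120, -231.9)] left [(-30, -22.3), (-75, -21.1), (-120, -19.5)]
at [311.8 420.3 214.5] heading 85.9 turn 0.011 dx -202.7 dy -386.5 q6 -0.79
(np.float64(482.39149186592783), np.float64(18.627974590973153))
[609. 282.  25.] 570 ((599.061279296875, 296.6908264160156), (66.40396881103516, 107.12206268310547), 38.44389724731445)
```

```bash
cat >> h.py <<'E'
from scipy.spatial import cKDTree
def corner2(W):
    p0=corner(W)[0]; z=W[...,2];m=(z>.034)&(z<.046)&(W[...,0]>.5)&(W[...,0]<.76)&(W[...,1]>-.2)&(W[...,1]<.17)
    P=W[m][:,:2]*1000; K=cKDTree(P)
    g=np.array([(x,y) for x in np.arange(1,26,3) for y in np.arange(-243,26,3)]+[(x,y) for x in np.arange(-169,0,3) for y in np.arange(1,26,3)],float)
    def cost(p):
        a=p[2];c,s=np.cos(a),np.sin(a);Q=(P-p[:2])@np.array([[c,-s],[s,c]]);x,y=Q.T
        f=lambda x0,x1,y0,y1: np.hypot(np.maximum(np.maximum(x0-x,x-x1),0),np.maximum(np.maximum(y0-y,y-y1),0))
        d=np.minimum(f(0,26,-244,26),f(-170,26,0,26)); G=g@np.array([[c,s],[-s,c]])+p[:2]
        return np.minimum(d,6).mean()+np.minimum(np.maximum(K.query(G)[0]-1.4,0),6).mean()
    r=minimize(cost,p0,method="Nelder-Mead",options=dict(xatol=.01,fatol=1e-5)); return r.x,r.fun
E
python3 - <<'E'
from h import *
Q=[]
for i in range(3):
    W=world(ctrl.camera("top")); p,f=corner2(W); print(p,f); Q.append(p)
p=np.mean(Q,0); np.save("/tmp/p.npy",p); edges(W,p)
plan(*cw(p,-228,-110),90+np.degrees(p[2])); print(cw(p,-228,-110))
E
```

```text
[ 7.05457529e+02  1.10895728e+02 -8.00909184e-02] 0.031019759351045888
[ 7.05085750e+02  1.10531763e+02 -7.99536668e-02] 0.03501723802339228
[ 7.05358133e+02  1.10644670e+02 -8.12724190e-02] 0.02869833076600312
top rect ((-99.19200134277344, -132.1705322265625), (234.26377868652344, 156.72503662109375), 88.02457427978516)
any near x at y [(-30, -171.7), (-70, -176.8), (-110, -177.8), (-150, -189.0), (-190, -186.7)] far [(-30, -24.9), (-110, -22.4), (-190, -15.4)]
any right y at x [(-30, -249.9), (-75, -249.8), (-120, -247.2)] left [(-30, -20.2), (-75, -20.6), (-120, -19.4)]
top near x at y [(-30, -171.1), (-70, -171.0), (-110, -173.2), (-150, -175.2), (-190, -177.0)] far [(-30, -27.5), (-110, -29.9), (-190, -31.5)]
top right y at x [(-30, -235.2), (-75, -234.1), (-120, -233.7)] left [(-30, -22.2), (-75, -20.6), (-120, -19.6)]
at [311.4 420.3 214.2] heading 85.9 turn 0.010 dx -189.5 dy -386.9 q6 -0.79
(np.float64(469.1989511426514), np.float64(19.366722983639534))
```

Call:
servo_tool:
  commands:
    - [[-23.5,-48.5,0],0.01,85]
    - [[-23.5,-48.5,0],0,85]
    - [[-23.5,-48.5,0],0,85]
    - [[-24,-48.5,0],0,85]
    - [[-24,-48,0],0,85]
    - [[-24,-48,0],0,85]
    - [[-24,-48,0],0,85]
    - [[-24,-48,0],0,85]
    - [[0,0,50],0,85]
    - [[0,0,50],0,85]
    - [[0,0,50],0,85]
    - [[0,0,30],0,85]
    - [[0,0,20],0,85]
    - [[0,0,10],0,85]
    - [[0,0,5],0,85]
    - [[0,0,0],0,85]
    - [[0,0,0],0,85]

```text
time_s: 38.62
eef_pos: [0.4712, 0.0206, 0.0002]
eef_rot: [0.001, 0.04, 0.999, -0.0]
wrist_force: [-0.8, -0.1, 0.3]
opening: 0.999
grasp_force: 0.0
```

```bash
python3 - <<'E'
from h import *
p=np.load("/tmp/p.npy");plan(*cw(p,-228,-110),90+np.degrees(p[2])); c,W=tips(); R=yaw();o=ctrl.get_obs()["eef_pos"]*1000; L=(W-o)@R
for s in (-1,1):
    for k in range(-50,0,4):
        m=(L[...,1]*s>20)&(L[...,1]*s<75)&(abs(L[...,0])<30)&(L[...,2]>=k)&(L[...,2]<k+4)&(W[...,2]>4)
        if m.sum()>3: q=L[m];print(s,k,m.sum(),q[:,:2].min(0).round(),q[:,:2].max(0).round())
E
```

```text
at [4.712e+02 2.060e+01 2.000e-01] heading 85.4 turn 0.001 dx 1.9 dy -1.3 q6 -1.70
tip -1 min z [18. 23. 26.]
tip 1 min z [18. 22. 27.]
[4.711e+02 2.060e+01 2.000e-01] [ 0.6 -0.   0.5] 0.9962079762882923 0.0
-1 -50 503 [-12. -57.] [ 11. -42.]
-1 -46 474 [-12. -57.] [ 11. -42.]
-1 -42 431 [-12. -57.] [ 11. -42.]
-1 -38 390 [-12. -57.] [ 11. -42.]
-1 -34 358 [-12. -56.] [ 11. -42.]
-1 -30 314 [-12. -56.] [ 11. -42.]
-1 -26 249 [-12. -55.] [ 11. -42.]
-1 -22 102 [-10. -45.] [ 10. -42.]
1 -50 510 [-12.  41.] [11. 56.]
1 -46 477 [-12.  42.] [11. 56.]
1 -42 435 [-12.  41.] [11. 56.]
1 -38 389 [-12.  42.] [11. 56.]
1 -34 365 [-12.  42.] [11. 56.]
1 -30 322 [-13.  42.] [11. 56.]
1 -26 233 [-12.  42.] [11. 52.]
1 -22 104 [-10.  42.] [ 9. 42.]
```

The tips sit about 19 mm behind the TCP when open, and each finger is ±11.5 mm wide. I'll go down to just above the table and push the near edges with both fingers.

Call:
servo_tool:
  commands:
    - [[0,-1,10],0,85]
    - [[0,0,4],0,85]
    - [[0,0,2],0,85]
    - [[-5,0,0],0,85]
    - [[-5,0,0],0,85]
    - [[-5,0,0],0,85]
    - [[-4,0,0],0,85]
    - [[-4,0,0],0,85]
    - [[-4,0,0],0,85]
    - [[-4,0,0],0,85]
    - [[-4,0,0],0,85]
    - [[-4,0,0],0,85]
    - [[-4,0,0],0,85]
    - [[-4,0,0],0,85]
    - [[-4,0,0],0,85]
    - [[0,0,0],0,85]

```text
time_s: 40.67
eef_pos: [0.5214, 0.0156, -0.0167]
eef_rot: [0.0, 0.04, 0.999, 0.0]
wrist_force: [-0.7, 0.4, -0.1]
opening: 0.994
grasp_force: 0.4
```

```bash
python3 - <<'E'
from h import *
p=np.load("/tmp/p.npy");plan(*cw(p,-161.5,-110),90+np.degrees(p[2])); tips(); W=world(ctrl.camera("top")); edges(W,p)
E
```

```text
at [521.4  15.6 -16.7] heading 85.4 turn 0.001 dx -14.1 dy -0.5 q6 -1.69
tip -1 min z [4. 7. 9.]
tip 1 min z [4. 5. 7.]
[521.4  15.6 -16.7] [-0.9 -0.1 -0. ] 0.9926554552309474 0.33523459278171686
top rect ((-88.55412292480469, -132.06227111816406), (235.7711181640625, 149.9328155517578), 88.12692260742188)
any near x at y [(-30, -116.5), (-70, -103.4), (-110, -108.1), (-150, -113.1), (-190, -167.8)] far [(-30, -12.5), (-110, -15.1), (-190, -15.2)]
any right y at x [(-30, -250.1), (-75, -249.6), (-120, -266.7)] left [(-30, -19.8), (-75, -18.9), (-120, -14.2)]
top near x at y [(-30, -117.3), (-70, -103.4), (-110, -108.2), (-150, -113.1), (-190, -153.8)] far [(-30, -12.9), (-110, -16.0), (-190, -17.2)]
top right y at x [(-30, -234.1), (-75, -234.4), (-120, -244.7)] left [(-30, -20.3), (-75, -19.8), (-120, -14.5)]
```

Call:
servo_tool:
  commands:
    - [[-3,0,0],0,85]
    - [[-3,0,0],0,85]
    - [[-3,0,0],0,85]
    - [[-2,0,0],0,85]
    - [[-1,0,0],0,85]
    - [[0,0,0],0,85]
    - [[0,0,0],0,85]

```text
time_s: 41.65
eef_pos: [0.5319, 0.0148, -0.0169]
eef_rot: [-0.001, 0.04, 0.999, 0.0]
wrist_force: [-6.4, 1.5, 3.3]
opening: 0.995
grasp_force: 3.2
```

Call:
servo_tool:
  commands:
    - [[-1,0,0],0,85]
    - [[-1,0,0],0,85]
    - [[0,0,0],0,85]

```text
time_s: 42.02
eef_pos: [0.5335, 0.0149, -0.0171]
eef_rot: [-0.002, 0.04, 0.999, 0.0]
wrist_force: [-7.4, 1.3, 3.1]
opening: 1.0
grasp_force: 3.5
```

Call:
servo_tool:
  commands:
    - [[-1,0,0],0,85]
    - [[-1,0,0],0,85]
    - [[0,0,0],0,85]

```text
time_s: 42.4
eef_pos: [0.5353, 0.0148, -0.0172]
eef_rot: [-0.002, 0.04, 0.999, 0.0]
wrist_force: [-8.3, 1.2, 2.7]
opening: 0.998
grasp_force: 3.6
```

```bash
python3 - <<'E'
from h import *
p=np.load("/tmp/p.npy");plan(*cw(p,-161.5,-110),90+np.degrees(p[2])); print(ctrl.get_obs()["wrist_force"]); W=world(ctrl.camera("top")); edges(W,p)
E
```

```text
at [535.3  14.8 -17.2] heading 85.4 turn 0.001 dx -0.2 dy -0.8 q6 -1.69
[-8.25927376  1.17922324  2.71020114]
top rect ((-76.15528869628906, -131.5623779296875), (235.84226989746094, 148.2958984375), 89.94597625732422)
any near x at y [(-30, -98.0), (-70, -85.6), (-110, -88.4), (-150, -93.3), (-190, -190.6)] far [(-30, -2.3), (-110, -2.3), (-190, -4.0)]
any right y at x [(-30, -249.4), (-75, -247.6), (-120, -268.9)] left [(-30, -17.5), (-75, -18.6), (-120, -14.6)]
top near x at y [(-30, -98.4), (-70, -83.5), (-110, -88.2), (-150, -93.1), (-190, -141.8)] far [(-30, -2.2), (-110, -2.2), (-190, -3.9)]
top right y at x [(-30, -234.0), (-75, -231.1), (-120, -246.2)] left [(-30, -18.2), (-75, -20.5), (-120, -14.6)]
```

Call:
servo_tool:
  commands:
    - [[-1,0,0],0,85]
    - [[-1,0,0],0,85]
    - [[0,0,0],0,85]
    - [[0,0,0],0,85]

```text
time_s: 42.95
eef_pos: [0.5361, 0.0148, -0.0173]
eef_rot: [-0.003, 0.04, 0.999, 0.0]
wrist_force: [-12.7, 1.5, 6.7]
opening: 0.994
grasp_force: 5.8
```

The stack is flush against the far batten: the force rose and the fingers stopped moving. Next I'll push towards the left batten from the right side.

Call:
servo_tool:
  commands:
    - [[15,0,0],0,85]
    - [[20,0,0],0,85]
    - [[0,0,-50],0,85]
    - [[0,0,-50],0,85]
    - [[-30,-41,0],0,85]
    - [[-30,-41,0],0,85]
    - [[-30,-41,0],0,85]
    - [[-30,-42,0],0,85]
    - [[0,0,0],0.1745,85]
    - [[0,0,0],0.1745,85]
    - [[0,0,0],0.1745,85]
    - [[0,0,0],0.1745,85]
    - [[0,0,0],0.1745,85]
    - [[0,0,0],0.1745,85]
    - [[0,0,0],0.1745,85]
    - [[0,0,0],0.1745,85]
    - [[0,0,0],0.1745,85]
    - [[0,0,0],0,85]

```text
time_s: 45.2
eef_pos: [0.6115, -0.1575, 0.0838]
eef_rot: [0.001, 0.734, 0.679, 0.0]
wrist_force: [-0.5, -0.7, 0.1]
opening: 0.996
grasp_force: 0.0
```

```bash
python3 - <<'E'
from h import *
p=np.load("/tmp/p.npy");plan(*cw(p,-75,-274),np.degrees(p[2])); W=world(ctrl.camera("top")); edges(W,p)
R=yaw();print(R[:,0],R[:,1])
E
```

```text
at [ 611.5 -157.5   83.8] heading -4.5 turn 0.002 dx 0.8 dy -3.1 q6 -0.36
top rect ((-76.20539093017578, -128.48910522460938), (148.28009033203125, 229.5789337158203), 0.062943235039711)
any near x at y [(-30, -185.3), (-70, -170.3), (-110, -182.0), (-150, -184.8), (-190, -157.6)] far [(-30, -4.6), (-110, -3.9), (-190, -4.1)]
any right y at x [(-30, -238.2), (-75, -224.8), (-120, -257.7)] left [(-30, -17.5), (-75, -17.6), (-120, -16.6)]
top near x at y [(-30, -146.3), (-70, -146.1), (-110, -146.0), (-150, -145.5), (-190, -147.6)] far [(-30, -4.6), (-110, -3.8), (-190, -4.0)]
top right y at x [(-30, -231.4), (-75, -224.1), (-120, -208.9)] left [(-30, -17.7), (-75, -18.2), (-120, -17.1)]
[ 7.58587788e-02  9.97118445e-01 -5.01596056e-04] [ 0.99711761 -0.075858    0.0014273 ]
```

Call:
servo_tool:
  commands:
    - [[0,-3,45],0,85]
    - [[0,0,35],0,85]
    - [[0,0,15],0,85]
    - [[0,0,5.5],0,85]
    - [[0,0,0],0,85]
    - [[4,0,0],0,85]
    - [[4,0,0],0,85]
    - [[4,0,0],0,85]
    - [[4,0,0],0,85]
    - [[4,0,0],0,85]
    - [[4,0,0],0,85]
    - [[4,0,0],0,85]
    - [[4,0,0],0,85]
    - [[4,0,0],0,85]
    - [[2,0,0],0,85]
    - [[2,0,0],0,85]
    - [[0,0,0],0,85]

```text
time_s: 47.38
eef_pos: [0.6111, -0.1176, -0.0168]
eef_rot: [0.001, 0.735, 0.678, -0.0]
wrist_force: [-1.4, -6.5, 2.0]
opening: 0.996
grasp_force: 3.0
```

```bash
python3 - <<'E'
from h import *
p=np.load("/tmp/p.npy");plan(*cw(p,-75,-231.5),np.degrees(p[2])); W=world(ctrl.camera("top")); edges(W,p)
E
```

```text
at [ 611.1 -117.6  -16.8] heading -4.6 turn 0.001 dx 3.7 dy 0.6 q6 -0.30
top rect ((-76.22232055664062, -111.8735122680664), (148.46180725097656, 219.77903747558594), 0.11855731159448624)
any near x at y [(-30, -186.3), (-70, -197.3), (-110, -197.0), (-150, -150.2), (-190, -124.9)] far [(-30, -3.8), (-110, -4.0), (-190, -1.5)]
any right y at x [(-30, -180.6), (-75, -176.4), (-120, -224.5)] left [(-30, -4.6), (-75, -4.3), (-120, -4.2)]
top near x at y [(-30, -146.3), (-70, -146.0), (-110, -147.2), (-150, -145.8), (-190, -124.9)] far [(-30, -4.7), (-110, -4.0), (-190, -1.5)]
top right y at x [(-30, -180.8), (-75, -176.5), (-120, -216.3)] left [(-30, -4.5), (-75, -4.1), (-120, -4.2)]
```

Call:
servo_tool:
  commands:
    - [[1,0,0],0,85]
    - [[1,0,0],0,85]
    - [[1,0,0],0,85]
    - [[1,0,0],0,85]
    - [[0,0,0],0,85]

```text
time_s: 48.05
eef_pos: [0.6114, -0.1138, -0.0168]
eef_rot: [0.001, 0.735, 0.678, -0.0]
wrist_force: [-1.5, -6.6, 1.8]
opening: 0.996
grasp_force: 3.3
```

Call:
servo_tool:
  commands:
    - [[1,0,0],0,85]
    - [[1,0,0],0,85]
    - [[0,0,0],0,85]

```text
time_s: 48.42
eef_pos: [0.6115, -0.1117, -0.0168]
eef_rot: [0.001, 0.735, 0.678, -0.0]
wrist_force: [-1.1, -6.6, 3.4]
opening: 0.993
grasp_force: 3.2
```

Call:
servo_tool:
  commands:
    - [[1,0,0],0,85]
    - [[1,0,0],0,85]
    - [[0,0,0],0,85]

```text
time_s: 48.8
eef_pos: [0.6116, -0.1109, -0.0168]
eef_rot: [0.001, 0.735, 0.678, -0.001]
wrist_force: [-2.5, -10.8, 1.9]
opening: 0.998
grasp_force: 5.7
```

Call:
servo_tool:
  commands:
    - [[0.5,0,0],0,85]
    - [[0.5,0,0],0,85]
    - [[0,0,0],0,85]

```text
time_s: 49.18
eef_pos: [0.6116, -0.1109, -0.0168]
eef_rot: [0.001, 0.735, 0.678, -0.001]
wrist_force: [-2.7, -15.2, 0.9]
opening: 0.998
grasp_force: 7.5
```

Call:
servo_tool:
  commands:
    - [[-15,0,0],0,85]
    - [[-25,0,0],0,85]
    - [[0,0,-50],0,85]
    - [[0,0,-50],0,85]
    - [[-50,0,-50],0,85]
    - [[-50,-50,0],0,85]
    - [[-50,-50,0],0,85]
    - [[0,0,0],0,85]
    - [[0,0,0],0,85]

```text
time_s: 50.3
eef_pos: [0.5099, -0.2726, 0.1269]
eef_rot: [-0.0, 0.735, 0.678, 0.001]
wrist_force: [0.4, 0.8, -0.1]
opening: 0.991
grasp_force: 0.0
```

```bash
python3 - <<'E'
from h import *
c,W=snap("top","t3.png"); p=np.load("/tmp/p.npy"); print(corner2(W)); edges(W,p)
s=ctrl.camera("side")
A=cv2.resize(c["color"][180:290,190:400],None,fx=3.4,fy=3.4,interpolation=cv2.INTER_CUBIC)[:, :700]
B=cv2.resize(s["color"][195:315,240:440],None,fx=2,fy=2,interpolation=cv2.INTER_CUBIC)[:220]
B=cv2.copyMakeBorder(B,0,0,0,A.shape[1]-B.shape[1],0); cv2.imwrite("pics/c3.png",np.vstack([A,B])[:,:,::-1])
m=(W[...,2]>.015)&(W[...,2]<.035)&(W[...,0]>.55)&(W[...,0]<.67)&(W[...,1]>.20)&(W[...,1]<.33);print(m.sum(),(W[m].mean(0)*1000).round())
E
```

```text
(array([ 7.05459601e+02,  1.10769564e+02, -8.08890310e-02]), np.float64(0.030868325260174086))
top rect ((-76.368408203125, -110.85441589355469), (148.63136291503906, 217.62115478515625), 0.032198868691921234)
any near x at y [(-30, -180.7), (-70, -192.8), (-110, -182.4), (-150, -191.9), (-190, -184.2)] far [(-30, -3.8), (-110, -4.0), (-190, -4.0)]
any right y at x [(-30, -218.9), (-75, -230.5), (-120, -228.5)] left [(-30, -5.4), (-75, -5.7), (-120, -5.0)]
top near x at y [(-30, -146.5), (-70, -147.9), (-110, -147.9), (-150, -147.9), (-190, -147.5)] far [(-30, -3.8), (-110, -4.0), (-190, -3.9)]
top right y at x [(-30, -216.1), (-75, -216.1), (-120, -216.3)] left [(-30, -5.2), (-75, -5.5), (-120, -5.1)]
561 [610. 281.  25.]
```

View pics/c3.png

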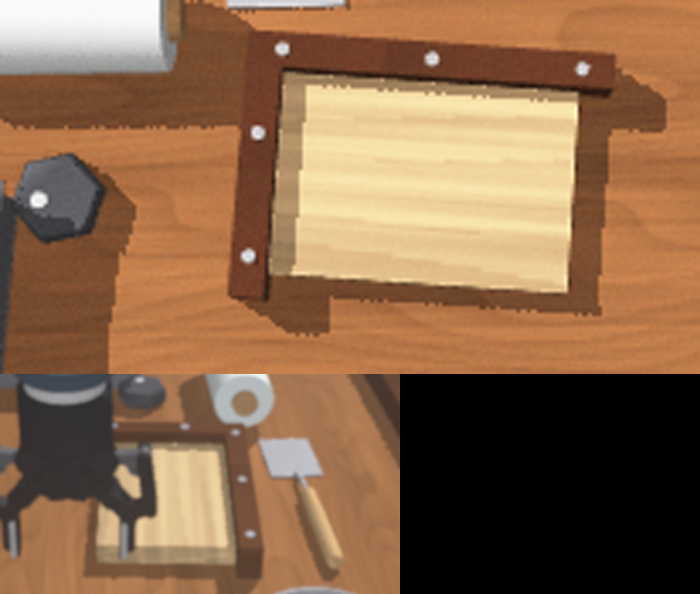

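The picture shows the stack flush along both battens with all layers aligned. The weight is at crop (60,197), right beside the tub. I'll fit its pose.

```bash
cat >> h.py <<'E'
def hexfit(W,lo=.022,hi=.030,box=(.55,.67,.21,.325),zt=None):
    m=(W[...,2]>lo)&(W[...,2]<hi)&(W[...,0]>box[0])&(W[...,0]<box[1])&(W[...,1]>box[2])&(W[...,1]<box[3])
    n,l,s,ce=cv2.connectedComponentsWithStats(m.astype(np.uint8)); i=1+s[1:,4].argmax(); P=W[l==i][:,:2]*1000
    c0=P.mean(0); best=None
    def cost(v,wt=.15):
        d=-1e9
        for k in range(6):
            a=v[2]+k*np.pi/3; d=np.maximum(d,(P-v[:2])@np.array([np.cos(a),np.sin(a)])-30)
        return np.maximum(d,0).mean()+wt*abs(np.linalg.norm(v[:2]-c0))
    r=min((minimize(cost,[*c0,a],method="Nelder-Mead") for a in np.radians([-25,-15,-5,5,15,25])),key=lambda r:r.fun)
    print("hex px",len(P),"mean",c0.round(1),"fit",r.x[:2].round(1),"flat normal deg",np.degrees(r.x[2]).round(1)%60,r.fun.round(3)); return P
E
python3 - <<'E'
from h import *
W=world(ctrl.camera("top")); P=hexfit(W); print(P.min(0),P.max(0))
for v in range(226,252,4): print(v,[tuple((W[v,u]*1000).round().astype(int)) for u in range(184,200,3)])
c=ctrl.camera("side");V=world(c);
for b in ((.022,.030),(.016,.03)): hexfit(V,*b)
plan(610,281,90)
E
```

```text
hex px 420 mean [613.4 277.9] fit [613.4 277.9] flat normal deg 12.8 0.0
[582.12037054 246.37349233] [644.99981546 308.55185185]
226 [(np.int64(647), np.int64(342), np.int64(-4)), (np.int64(647), np.int64(334), np.int64(-3)), (np.int64(646), np.int64(324), np.int64(3)), (np.int64(646), np.int64(318), np.int64(-2)), (np.int64(646), np.int64(309), np.int64(2)), (np.int64(646), np.int64(302), np.int64(1))]
230 [(np.int64(636), np.int64(341), np.int64(-2)), (np.int64(635), np.int64(332), np.int64(4)), (np.int64(636), np.int64(325), np.int64(2)), (np.int64(636), np.int64(318), np.int64(-2)), (np.int64(636), np.int64(310), np.int64(-1)), (np.int64(633), np.int64(296), np.int64(25))]
234 [(np.int64(618), np.int64(322), np.int64(65)), (np.int64(618), np.int64(315), np.int64(64)), (np.int64(618), np.int64(308), np.int64(64)), (np.int64(626), np.int64(318), np.int64(-2)), (np.int64(623), np.int64(305), np.int64(19)), (np.int64(622), np.int64(296), np.int64(25))]
238 [(np.int64(611), np.int64(327), np.int64(47)), (np.int64(608), np.int64(314), np.int64(67)), (np.int64(608), np.int64(307), np.in
[... 513 characters left out ...]
nt64(64)), (np.int64(591), np.int64(314), np.int64(40)), (np.int64(594), np.int64(314), np.int64(12)), (np.int64(595), np.int64(310), np.int64(-1)), (np.int64(593), np.int64(297), np.int64(19))]
250 [(np.int64(584), np.int64(338), np.int64(6)), (np.int64(580), np.int64(314), np.int64(65)), (np.int64(581), np.int64(313), np.int64(41)), (np.int64(584), np.int64(315), np.int64(6)), (np.int64(584), np.int64(309), np.int64(-2)), (np.int64(584), np.int64(302), np.int64(-2))]
hex px 225 mean [610.4 280.2] fit [610.4 280.2] flat normal deg 27.3 1.226
hex px 286 mean [609.3 278.6] fit [609.3 278.6] flat normal deg 29.3 1.925
at [ 510.7 -271.8  126.9] heading -4.4 turn 1.493 dx 99.3 dy -552.8 q6 -0.62
```

```bash
python3 - <<'E'
from h import *
for n in ("top","side"):
    W=world(ctrl.camera(n))*1000
    for y in range(240,320,15):
        m=(abs(W[...,1]-y)<5)&(W[...,0]>650)&(W[...,0]<780)&(W[...,2]>15); P=W[m]
        if len(P): print(n,y,[(lo,P[(P[:,2]>lo)&(P[:,2]<lo+15),0].min().round() if ((P[:,2]>lo)&(P[:,2]<lo+15)).any() else None) for lo in (15,30,45,60)])
    if n=="top": hexfit(W/1000)
plan(612.5,278,12.8)
E
```

```text
top 240 [(15, None), (30, np.float64(704.0)), (45, np.float64(703.0)), (60, np.float64(708.0))]
top 255 [(15, None), (30, np.float64(703.0)), (45, np.float64(703.0)), (60, np.float64(708.0))]
top 270 [(15, None), (30, np.float64(703.0)), (45, np.float64(704.0)), (60, np.float64(706.0))]
top 285 [(15, None), (30, np.float64(703.0)), (45, np.float64(704.0)), (60, np.float64(709.0))]
top 300 [(15, None), (30, np.float64(703.0)), (45, np.float64(704.0)), (60, np.float64(709.0))]
top 315 [(15, None), (30, np.float64(703.0)), (45, np.float64(703.0)), (60, np.float64(709.0))]
hex px 426 mean [614.1 277.5] fit [614.1 277.5] flat normal deg 10.9 0.001
side 240 [(15, None), (30, np.float64(702.0)), (45, np.float64(704.0)), (60, np.float64(707.0))]
side 255 [(15, None), (30, None), (45, np.float64(704.0)), (60, np.float64(706.0))]
side 270 [(15, None), (30, np.float64(704.0)), (45, np.float64(703.0)), (60, np.float64(708.0))]
side 285 [(15, None), (30, np.float64(703.0)), (45, np.float64(703.0)), (60, np.float64(707.0))]
side 300 [(15, None), (30, np.float64(703.0)), (45, np.float64(704.0)), (60, np.float64(707.0))]
side 315 [(15, None), (30, np.float64(704.0)), (45, np.float64(703.0)), (60, np.float64(708.0))]
at [ 510.4 -272.   126.9] heading -4.5 turn -0.301 dx 513.7 dy 221.4 q6 -0.62
```

Call:
servo_tool:
  commands:
    - [[0,0,-20],-0.145,85]
    - [[0,0,0],-0.142,85]
    - [[46.7,20,0],0,85]
    - [[46.7,20,0],0,85]
    - [[46.7,20,0],0,85]
    - [[46.7,20,0],0,85]
    - [[46.7,20,0],0,85]
    - [[46.7,20,0],0,85]
    - [[46.7,20,0],0,85]
    - [[46.7,20,0],0,85]
    - [[46.7,20,0],0,85]
    - [[46.7,20,0],0,85]
    - [[46.7,20,0],0,85]
    - [[0,0,40],0,85]
    - [[0,0,50],0,85]
    - [[0,0,0],0,85]
    - [[0,0,0],0,85]

```text
time_s: 52.72
eef_pos: [0.6201, 0.2756, 0.0587]
eef_rot: [0.0, 0.63, 0.777, 0.001]
wrist_force: [-0.9, -0.4, 0.5]
opening: 0.994
grasp_force: 0.0
```

```bash
python3 - <<'E'
from h import *
c,W=snap("wrist","w4.png"); plan(614,277.5,12); hexfit(W); hexfit(W,.018,.03)
print(cw(np.load("/tmp/p.npy"),-75,-110))
E
```

```text
at [621.  275.6  59.8] heading 11.9 turn -0.002 dx 3.3 dy -6.4 q6 0.04
hex px 7499 mean [615.  279.1] fit [615.  279.1] flat normal deg 12.6 0.013
hex px 7613 mean [615.1 279.3] fit [615.1 279.3] flat normal deg 12.9 0.022
(np.float64(621.7042298636094), np.float64(7.072823592358375))
```

View pics/w4.png

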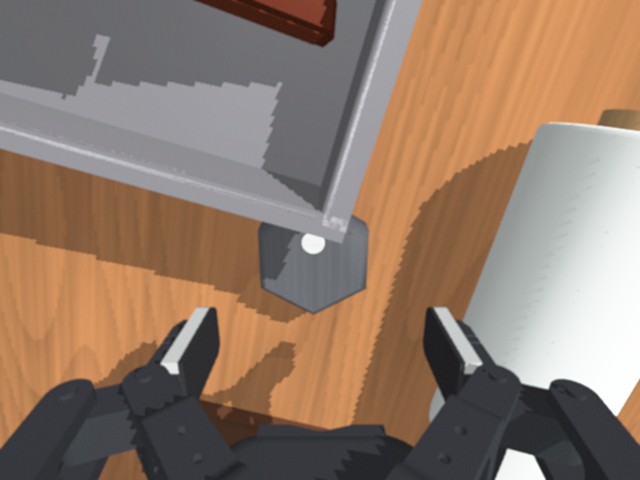

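The wrist view shows the weight at (313,260), its flats parallel to the pads. The tub's corner hides its far edge, and the film roll is clear to the right.

Call:
servo_tool:
  commands:
    - [[3.5,-6,20],0.01,85]
    - [[0,0,20],0,85]
    - [[0,0,15],0,85]
    - [[0,0,9],0,85]
    - [[0,0,0],0,85]
    - [[0,0,0],0,50]
    - [[0,0,0],0,50]
    - [[0,0,0],0,50]
    - [[0,0,0],0,50]
    - [[0,0,0],0,50]

```text
time_s: 54.02
eef_pos: [0.6141, 0.2775, -0.0054]
eef_rot: [0.001, 0.634, 0.773, 0.001]
wrist_force: [1.6, -0.3, 5.0]
opening: 0.684
grasp_force: 68.1
```

```bash
python3 - <<'E'
from h import *
tips(); plan(621.7,7,12)
E
```

```text
tip -1 min z [11. 20. 24.]
tip 1 min z [ 8. 18. 24.]
[614.1 277.5  -5.4] [ 0.9 -0.3  5.7] 0.6898606940579473 68.05643275380135
at [614.1 277.5  -5.4] heading 11.3 turn -0.012 dx -266.2 dy -48.8 q6 0.05
```

Call:
servo_tool:
  commands:
    - [[0,0,-30],0,50]
    - [[0,0,-35],0,50]
    - [[0,0,-35],0,50]
    - [[-33,-5.5,0],0,50]
    - [[-34,-6,0],0,50]
    - [[-34,-6,0],0,50]
    - [[-34,-6,0],0,50]
    - [[-33,-5.5,0],0,50]
    - [[-33,-5.5,0],0,50]
    - [[-33,-5.5,0],0,50]
    - [[-33,-5.5,0],0,50]
    - [[0,0,25],0,50]
    - [[0,0,25],0,50]
    - [[0,0,0],0,50]
    - [[0,0,0],0,50]

```text
time_s: 55.95
eef_pos: [0.6201, 0.0067, 0.0431]
eef_rot: [-0.0, 0.634, 0.773, -0.0]
wrist_force: [0.0, 0.8, -5.0]
opening: 0.687
grasp_force: 67.5
```

```bash
python3 - <<'E'
from h import *
tips(); plan(621.7,7,11.3); W=world(ctrl.camera("top")); edges(W,np.load("/tmp/p.npy"))
E
```

```text
tip -1 min z [23. 24. 25.]
tip 1 min z [23. 24. 25.]
[620.9   6.6  43.9] [-0.4 -0.1 -6.6] 0.6863231274690671 67.49271355569363
at [620.9   6.6  43.9] heading 11.3 turn 0.001 dx 0.2 dy 0.9 q6 -0.38
top rect ((-77.16484832763672, -110.87964630126953), (148.87115478515625, 217.55648803710938), 0.1147506982088089)
any near x at y [(-30, -153.5), (-70, -150.7), (-110, -152.4), (-150, -162.4), (-190, -205.4)] far [(-30, -123.8), (-110, -108.5), (-190, -59.1)]
any right y at x [(-30, -272.1), (-75, -263.1), (-120, -257.8)] left [(-30, -2.2), (-75, -2.0), (-120, -39.7)]
top near x at y [(-30, -150.7), (-70, -150.6), (-110, -150.7), (-150, -150.0), (-190, -150.0)] far [(-30, -123.7), (-110, -108.4), (-190, -59.3)]
top right y at x [(-30, -219.1), (-75, -219.3), (-120, -217.1)] left [(-30, -2.1), (-75, -1.7), (-120, -39.5)]
```

Call:
servo_tool:
  commands:
    - [[0,0,10],0,50]
    - [[0,0,8],0,50]
    - [[0,0,4],0,50]
    - [[0,0,1.5],0,50]
    - [[0,0,0],0,50]
    - [[0,0,0],0,50]

```text
time_s: 56.8
eef_pos: [0.6206, 0.0064, 0.0199]
eef_rot: [0.0, 0.634, 0.773, 0.0]
wrist_force: [-0.3, -0.2, -6.3]
opening: 0.686
grasp_force: 67.5
```

Not touching yet, since the force still shows the full weight. I'll lower it a little more.

Call:
servo_tool:
  commands:
    - [[0,0,1],0,50]
    - [[0,0,0.7],0,50]
    - [[0,0,0],0,50]

```text
time_s: 57.18
eef_pos: [0.6207, 0.0064, 0.0187]
eef_rot: [0.0, 0.634, 0.773, 0.0]
wrist_force: [-3.6, -0.5, 1.5]
opening: 0.685
grasp_force: 68.4
```

Call:
servo_tool:
  commands:
    - [[0,0,0],0,62]
    - [[0,0,0],0,66]
    - [[0,0,0],0,75]
    - [[0,0,0],0,85]
    - [[0,0,0],0,85]
    - [[0,0,-20],0,85]
    - [[0,0,-40],0,85]
    - [[0,0,-50],0,85]
    - [[0,0,-50],0,85]
    - [[-50,-30,-20],0,85]
    - [[-50,-50,0],0,85]
    - [[-50,-50,0],0,85]
    - [[-30,-50,0],0,85]
    - [[0,0,0],0,85]
    - [[0,0,0],0,85]

```text
time_s: 59.05
eef_pos: [0.4888, -0.1919, 0.1992]
eef_rot: [0.001, 0.634, 0.773, 0.0]
wrist_force: [0.5, 2.2, 0.2]
opening: 0.994
grasp_force: 0.0
```

```bash
python3 - <<'E'
from h import *
p=np.load("/tmp/p.npy"); c,W=snap("top","t5.png"); edges(W,p); tray(W); hexfit(W,.045,.054,(.56,.68,-.05,.07))
m=(W[...,2]>.045)&(W[...,2]<.055)&(abs(W[...,0]-.62)<.06)&(abs(W[...,1])<.06); P=W[m]; A=np.c_[P[:,:2],np.ones(len(P))]; print("tilt",np.linalg.lstsq(A,P[:,2],rcond=None)[0][:2], "z",P[:,2].mean())
print(incorner(np.array([[P[:,0].mean(),P[:,1].mean(),.05]]),p)); print(ctrl.get_obs()["eef_pos"])
s=ctrl.camera("side")
A=cv2.resize(c["color"][180:360,80:390],None,fx=2,fy=2)
B=cv2.resize(s["color"][195:315,240:395],None,fx=4,fy=4,interpolation=cv2.INTER_CUBIC)[200:420]
B=np.hstack([B,np.zeros((220,max(0,620-B.shape[1]),3),np.uint8)])[:,:620]; cv2.imwrite("pics/c5.png",np.vstack([A,B])[:,:,::-1])
E
```

```text
top rect ((-76.82625579833984, -110.8250503540039), (149.86029052734375, 217.77011108398438), 0.1415931135416031)
any near x at y [(-30, -183.9), (-70, -190.8), (-110, -185.9), (-150, -192.7), (-190, -195.2)] far [(-30, -4.4), (-110, -3.5), (-190, -5.7)]
any right y at x [(-30, -245.4), (-75, -259.8), (-120, -242.9)] left [(-30, -5.3), (-75, -5.9), (-120, -4.7)]
top near x at y [(-30, -148.4), (-70, -148.5), (-110, -150.4), (-150, -148.0), (-190, -147.8)] far [(-30, -4.3), (-110, -3.7), (-190, -5.7)]
top right y at x [(-30, -216.4), (-75, -216.9), (-120, -216.3)] left [(-30, -5.3), (-75, -5.6), (-120, -5.6)]
in tray 326 [ 540. -424.   25.] [13.2 15.4  2.7]
hex px 471 mean [619.   8.] fit [619.   8.] flat normal deg 11.2 0.001
tilt [0.00055516 0.00491598] z 0.049602746244253634
[[ -77.73756294 -109.2766108    50.        ]]
[ 0.48906367 -0.19139375  0.19893405]
```

View pics/c5.png

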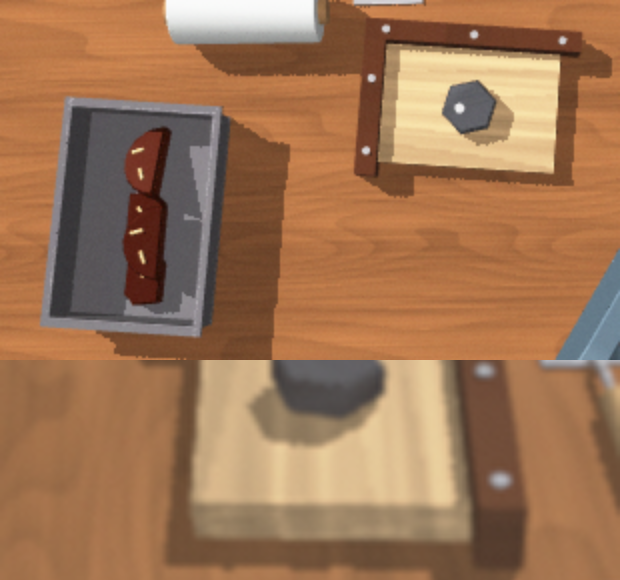

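The picture shows the weight flat on the middle of the pile, the layers aligned against both battens, and every broken piece in the tub. I'm handing in.

```bash
python3 -c "
from bench import ctrl
print(ctrl.hand_in())"
```

```text
the job is handed in; nothing more can be done
None
```

I handed the job in at about 59 s of robot time, but the hand-in returned no verdict: all four broken pieces are in the tub, both whole sweets were flat in the tray (one hidden by the arm at the last look), the boards look flush with both battens, and the weight sits flat about 3 mm from the pile's middle.

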